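Load the compass corrector box and close it up

ROBOT

A 7-joint arm with a two-finger parallel gripper is mounted at the origin on the work surface. World frame = base frame: x ahead of the robot, y to its left, z up, the work surface at z = 0. Lengths are in m, angles in degrees, forces in N, time in s.
With the tool pointing down it reaches from about 0.4 to 0.85 m from the base axis. Payload 6.9 kg.
Tool frame: the origin (TCP) lies on the centre line of the jaws, within the pads' length; the fingertips stand 25 mm ahead of it and the grasp point (between the pads) lies 6 mm ahead of it; z points along the fingers, y is the direction in which the jaws open and shut (so a half turn about z gives the same grasp; the last joint's range is limited). The gripper opens to 85 mm and grips with 20 to 120 N. Pads are 22 mm wide; open, the fingers measure 114 mm over their backs; the gripper's body (76 mm by 85 mm) begins 54 mm behind the grasp point. The pads swing forward as they close: fully open they stand 13 mm farther back than shut.
Start: joints at [-60.934, 29.078, -13.613, 85.955, 7.202, 65.827, -8.869], TCP at [0.244, 0.575, 0.256] pointing down, gripper open.
Joint ranges: [-176.47, 176.47], [-13.61, 117.27], [-81.72, 77.17], [0.22, 143.17], [-87.28, 267.28], [10, 112.55], [-165.47, 165.47]. Speed limits (degrees/s): [136.94, 136.94, 180, 180, 180, 180, 180].

INTERFACE

Orientations are given as [roll, pitch, yaw] about the fixed x, y, z axes, in that order (R = Rz(yaw) Ry(pitch) Rx(roll)).
In Python, from workcell import robot gives the robot as it stands.
- The arm moves only by the shell command python3 -m jog 'ROWS'. ROWS is JSON, a list of rows, each an object of numbers: "claw": the opening in per cent of the stroke, from 0 (shut) to 100 (fully open); "x", "y", "z": the shift along the world's x, y, z in cm; "ax", "ay", "az": the turn, a rotation vector about the world's x, y, z in rad. In form: [{"claw": .., "x": .., "y": .., "z": .., "ax": .., "ay": .., "az": ..}, ...]. A call has 1 to 20 rows; each row shifts and turns the commanded pose from where the row before left it; what a row does not reach is not made up. A row lasts 1/10 s, in which the tool goes at most 50 mm and 8.59 degrees, less where a joint would pass 70% of its speed; a pose out of reach is approached as far as the arm can. A call with a gripper value outside its range is refused whole. The fingers move at their own pace and stop on an object; the grip force is fixed at half the most. Time passes only in rows, so rows that do not move let the fingers close. It gives the time, the measured TCP pose, the force and the opening at its end, in the units of the state.
- robot.get_obs(): the state, without advancing time (a new reading comes with each control period).
- robot.read_camera(name): name is "side" or "top" or "wrist"; returns a dict with "frame" (384x512x3 uint8, blue, green, red), "depth" (384x512 float32, m along the optical axis (not along the pixel's ray), 0 where there is no reading), "intrinsics" (3x3 intrinsics, pixels), "R" (3x3) and "t" (3): a world point X has camera coordinates R X + t; the wrist camera has in their place "hand_eye" (4x4, takes a point from camera to tool coordinates, whose origin is the TCP and whose axes are the flange's). Camera axes: x right, y down, z forward; pixel columns grow to the right and rows downward; lengths in m; the calibration is good to about 2 mm. A picture is of the moment at which its call begins: read the wrist's pose just before it.
- robot.sign_off(): hands the job in, once; it reports no verdict.
The state is a dict: "clock": time; "joints": joint angles; "joint_velocities": joint speeds; "joint_torque": joint torques, N m; "ee_pos": TCP position; "orientation": TCP orientation; "force": force on the tool from outside, world axes, zero at the start; "ft_torque": the same for the moment, N m; "grip_width": finger opening in m.
Only numpy, scipy, OpenCV 4.12 (cv2) and the standard library are available. Lean on these libraries where they do the work, as an engineer would, in place of code of your own. Each camera call takes 0.05 s, during which the arm holds its last target.

TASK

Put every loose bar magnet from the bench into the well of the green corrector box, then set the bronze hood on the box so that it sits flush over both alignment pegs. Then fold both clamps down flat onto the hood's flange, and finish by turning each clamp's wing screw clockwise, a quarter turn to its stop; leave the other things on the bench where they stand.

Things in the scene. Friction and masses are not known exactly. Their poses are not given: they have to be found in the camera images.
- base: green painted iron corrector box, fixed to the bench: 120 (x) x 220 (y) mm, 50 mm high. Origin: centre of its underside, z up, +y is its left end. In its top is a well for magnets, 86 (x) x 144 (y) mm inside, 42 mm deep. At each y end a lug, reaching 159 mm from the centre, carries a hinged clamp
- seat (a point): centre of the box's top face (50 mm over the bench), axes as the box; the hood's origin comes to lie here, either way round. Two steel alignment pegs stand on the top face at (+45, +92) and (-45, -92) mm from here, 12 mm thick, 18 mm tall with tapered tips
- well (a point): centre of the well's floor (8 mm over the bench)
- hood: loose bronze hood, about 0.5 kg, the same after a half turn: flange 120 (x) x 210 (y) x 8 mm with 17 mm holes at (+45, +92) and (-45, -92) mm, on it a round dome 84 mm across and 32 mm high, on top an upright grip bar 60 mm long (x), 14 mm thick (y), from 40 to 68 mm over the underside. Origin: centre of the flange's underside, z up
- hood_grip (a point): middle of the hood's grip bar, 56 mm over the flange's underside
- clamp_left (a joint): clamp at the box's left (+y) end: 0 = down flat on the flange, arm towards the box's middle; starts at 1.6 to 1.85, standing, leaning a little outwards. Stiff hinge, stays where left (about 3 N moves it). Arm 24 mm wide, 10 mm thick, reaching 81 mm from the hinge; a wing screw 60 mm from the hinge, on top when the clamp is down (outside when it stands)
- clamp_right (a joint): the same for the clamp at the right (-y) end
- hinge_left (a point): hinge axis of the left clamp (axis along the box's x), 64 mm over the bench, 145 mm from the box's centre
- hinge_right (a point): hinge axis of the right clamp, likewise
- screw_left (a joint): turn of the wing screw on the left clamp: brass wing 42 x 12 mm, 20 mm tall, on a short hub; 0 = wing in line with the arm, grows clockwise seen from above, stop at 1.57 (wing across the arm) = tight; starts at 0 to 0.25
- screw_right (a joint): the same for the right clamp's wing screw
- wing_left (a point): middle of the top edge of the left wing; with the clamp down it is 97 mm over the bench, 85 mm from the box's centre, and the wing reaches 20 mm down from it; its y axis runs along the wing
- wing_right (a point): the same on the right wing
- magnet1: loose corrector magnet, a bar of bright steel with dark ends, 64 x 16 x 16 mm, 0.12 kg; origin at its centre, x along the bar. Two to four magnets are there, lying on the bench
- magnet2: loose corrector magnet, a bar of bright steel with dark ends, 64 x 16 x 16 mm, 0.12 kg; origin at its centre, x along the bar. Two to four magnets are there, lying on the bench
- magnet3: loose corrector magnet, a bar of bright steel with dark ends, 64 x 16 x 16 mm, 0.12 kg; origin at its centre, x along the bar. Two to four magnets are there, lying on the bench
- magnet4: loose corrector magnet, a bar of bright steel with dark ends, 64 x 16 x 16 mm, 0.12 kg; origin at its centre, x along the bar. Two to four magnets are there, lying on the bench
- glass_dome: bystander: glass compass dome, 90 mm across, 46 mm high, standing on the bench; origin at its underside
- card_float: bystander: dark ebonite card float, a disc 72 mm across, 22 mm high; origin at its underside
- jewel_holder: bystander: small steel pivot jewel holder, foot 36 mm across, 46 mm high; origin at its underside
- canister: bystander: closed brass canister, 74 mm across, 109 mm high; origin at its underside
Things that resemble listed ones, but are neither listed nor needed, are in the scene too. Leave any orange or purple look-alike of the magnet4 alone. Leave any blue or purple look-alike of the magnet3 alone.

How it is judged:
By the outcome, as a careful person would: the job done as asked, in the order asked, and still so for the second after the job is handed in, with the robot touching nothing.
Of magnet1, magnet2, magnet3, magnet4 only 2 to 4 are there at a start; the rules pass over those that are not, and their reading is None.
At some moment in a run one of magnet1, magnet2, magnet3, magnet4, hood may be knocked a few centimetres aside while the robot is not near it.
Once in a run the grip may slacken for a moment while it holds something.
It also fails if it takes over 210 s, if anything falls off the work surface, if the arm or the gripper's body presses on something with over 40 N, if the wrist force passes 120 N, or if a joint passes its speed limit or range.

## Working session

There is one attempt and no reset: what is moved stays moved. The work goes in short steps, Python scripts to look and compute and a shell command to move; the robot and the scene stay as the last step left them, time stands still between calls to the robot, and variables do not carry over. Pictures are saved under pics/ and viewed, and the job is handed in when it is done.

```bash
ls; mkdir -p pics
cat > h.py <<'E'
import numpy as np, cv2
from workcell import robot
from scipy.spatial.transform import Rotation as Ro
def cam(n):
    o=robot.get_obs(); c=robot.read_camera(n)
    if 'hand_eye' in c:
        T=np.eye(4);T[:3,:3]=Ro.from_euler('xyz',o['orientation'],degrees=True).as_matrix();T[:3,3]=o['ee_pos']
        c['T']=T@np.array(c['hand_eye'])
    else:
        T=np.eye(4);R=np.array(c['R']);T[:3,:3]=R.T;T[:3,3]=-R.T@np.array(c['t']);c['T']=T
    return c
def cloud(c):
    K=np.array(c['intrinsics']);d=c['depth'];h,w=d.shape
    u,v=np.meshgrid(np.arange(w),np.arange(h))
    P=np.stack([(u-K[0,2])/K[0,0]*d,(v-K[1,2])/K[1,1]*d,d],-1)
    P=P@c['T'][:3,:3].T+c['T'][:3,3]
    P[d==0]=np.nan
    return P
def save(c,name,s=1.5,crop=None):
    f=c['frame']
    if crop: f=f[crop[1]:crop[3],crop[0]:crop[2]]
    cv2.imwrite('pics/'+name,cv2.resize(f,None,fx=s,fy=s,interpolation=cv2.INTER_CUBIC))
def dump(n):
    c=cam(n); np.savez('/tmp/%s.npz'%n,frame=c['frame'],P=cloud(c),K=c['intrinsics'],T=c['T']); return c
E
python3 - <<'E'
from h import *
o=robot.get_obs();print(o)
for n in ('top','side','wrist'):
    c=dump(n);save(c,n+'0.png');print(n,c['T'].round(3).tolist())
E
```

```text
pics
{'clock': 0.0, 'joints': array([-60.93477724,  29.12546328, -13.60827126,  86.00925597,
         7.20153396,  65.82697186,  -8.87038908]), 'joint_velocities': array([-0.06834016, -0.03809556,  0.01272879, -0.05873848, -0.06421156,
        0.04105357, -0.09510278]), 'joint_torque': array([-1.77425321e-03, -6.20600367e+01, -2.18759157e+00, -2.49654382e+01,
        1.25829497e-02,  1.20927149e-02,  3.14383954e-05]), 'ee_pos': array([0.24430784, 0.57476863, 0.25542661]), 'orientation': array([-1.79897044e+02,  1.93787465e-03,  1.56978543e+02]), 'force': array([-0.01146275, -0.18121597, -0.92252391]), 'ft_torque': array([0.02876013, 0.03780538, 0.05447642]), 'grip_width': 0.0851275053753893}
top [[-0.001, -0.988, 0.155, 0.364], [-1.0, 0.001, 0.003, 0.074], [-0.003, -0.155, -0.988, 1.343], [0.0, 0.0, 0.0, 1.0]]
side [[-0.97, -0.12, 0.209, 0.286], [-0.241, 0.478, -0.845, 1.241], [0.002, -0.87, -0.493, 0.781], [0.0, 0.0, 0.0, 1.0]]
wrist [[0.391, 0.881, 0.267, 0.175], [0.921, -0.373, -0.115, 0.603], [-0.002, 0.29, -0.957, 0.374], [0.0, 0.0, 0.0, 1.0]]
```

View pics/top0.png

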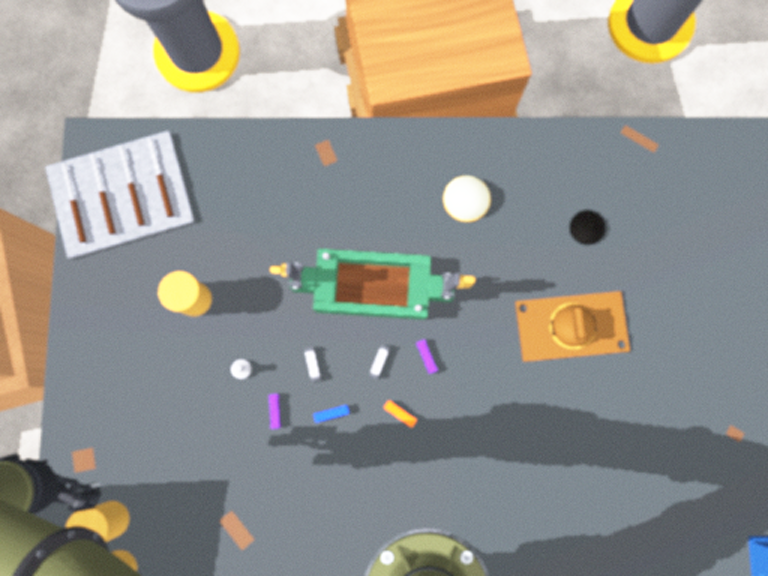

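View pics/side0.png

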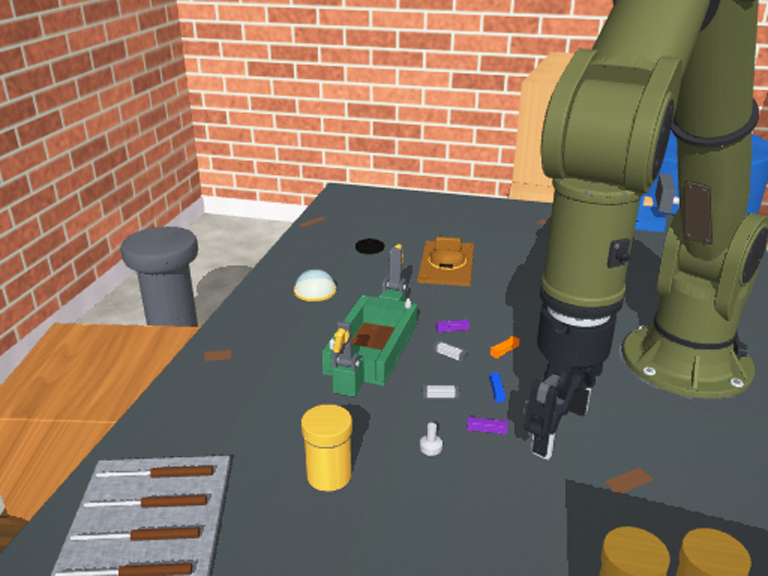

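View pics/wrist0.png

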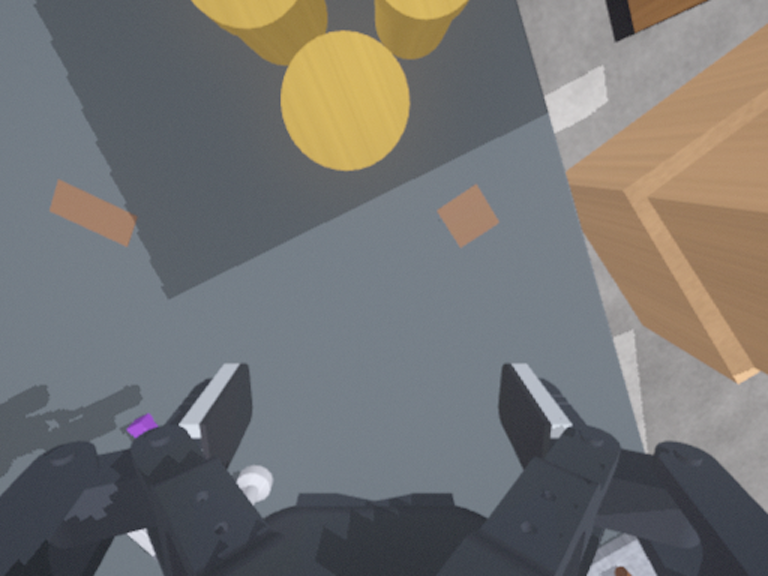

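Candidates (top0.png): bright bars (313,364) and (380,361) fit; purple (427,356), (274,411), blue (331,413) and orange (400,413) are look-alikes; the jewel holder (241,369) is a bystander. Hood is at (573,326) and the box at (373,284). Next: a close crop and measurements.

Run:
```python
from h import *
z=np.load('/tmp/top.npz');f=z['frame'];P=z['P']
cv2.imwrite('pics/crop0.png',cv2.resize(f[150:300,150:440],None,fx=2.7,fy=2.7,interpolation=cv2.INTER_CUBIC))
hsv=cv2.cvtColor(f,cv2.COLOR_BGR2HSV)
b=f.astype(int)
# things above table by depth
tz=P[...,2]
m=((tz>0.006)&(tz<0.2)&(P[...,0]>0.25)).astype(np.uint8)
n,l,s,ce=cv2.connectedComponentsWithStats(m)
for i in range(1,n):
    if s[i,4]<40: continue
    k=l==i;q=P[k]
    (cx,cy),(w,h),a=cv2.minAreaRect((q[:,:2]*1000).astype(np.float32))
    bx=cv2.boxPoints(((cx,cy),(w,h),a))
    e=[bx[1]-bx[0],bx[2]-bx[1]];e=max(e,key=np.linalg.norm)
    print(s[i,:5],'c',round(cx),round(cy),'wh',round(w),round(h),'longdir',round(np.degrees(np.arctan2(e[1],e[0]))%180,1),'zmax',q[:,2].max().round(3),'med',np.median(q[:,2]).round(3),'bgr',f[k].mean(0).round())
```

```text
[  31   87   99   86 5423] c 781 619 wh 206 264 longdir 107.1 zmax 0.036 med 0.013 bgr [213. 207. 210.]
[296 117  32  30 697] c 768 -90 wh 92 87 longdir 59.1 zmax 0.052 med 0.036 bgr [239. 248. 249.]
[380 140  25  23 418] c 709 -334 wh 70 73 longdir 154.7 zmax 0.029 med 0.012 bgr [37. 38. 39.]
[ 181  166  136   49 3904] c 594 99 wh 368 134 longdir 84.9 zmax 0.152 med 0.049 bgr [122. 158. 126.]
[106 181  35  30 766] c 563 456 wh 73 73 longdir 118.6 zmax 0.118 med 0.108 bgr [126. 226. 242.]
[ 343  194   77   48 2485] c 507 -292 wh 123 214 longdir 95.3 zmax 0.073 med 0.011 bgr [ 81. 159. 219.]
[278 227  14  22 127] c 448 -4 wh 65 18 longdir 20.6 zmax 0.024 med 0.017 bgr [244. 105. 202.]
[247 230  13  22 125] c 438 87 wh 18 64 longdir 158.9 zmax 0.022 med 0.017 bgr [233. 228. 227.]
[202 232  12  23 132] c 435 217 wh 65 26 longdir 18.7 zmax 0.022 med 0.016 bgr [228. 223. 222.]
[155 239  13  13 122] c 425 358 wh 34 35 longdir 132.8 zmax 0.051 med 0.015 bgr [238. 234. 233.]
[180 262   7  24 138] c 345 290 wh 66 16 longdir 4.5 zmax 0.023 med 0.016 bgr [238. 102. 196.]
[257 267  21  18 127] c 338 47 wh 65 17 longdir 55.6 zmax 0.026 med 0.017 bgr [ 67. 199. 253.]
[208 270  25  11 137] c 338 183 wh 19 70 longdir 105.0 zmax 0.024 med 0.017 bgr [252. 157.  80.]
```

View pics/crop0.png

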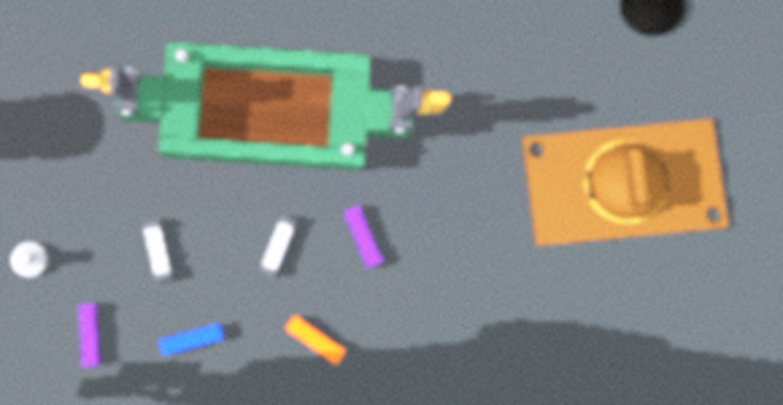

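```bash
cat >> h.py <<'E'
def green_box(f,P):
    hsv=cv2.cvtColor(f,cv2.COLOR_BGR2HSV)
    m=(hsv[...,0]>60)&(hsv[...,0]<90)&(hsv[...,1]>60)&(abs(P[...,2]-.05)<.006)
    return m
def fitbox(f,P,W=.120,L=.220):
    m=green_box(f,P);q=P[m][:,:2]
    (cx,cy),(w,h),a=cv2.minAreaRect((q*1000).astype(np.float32))
    return m,q,(cx,cy,w,h,a)
E
python3 - <<'E'
from h import *
for n in('top','side'):
    z=np.load(f'/tmp/{n}.npz');f=z['frame'];P=z['P']
    m,q,r=fitbox(f,P);print(n,m.sum(),r, np.median(P[m][:,2]))
    # only rim: fit via well (non-green hole): refine by matching model ring
    from scipy.optimize import minimize
    def cost(p):
        c,s=np.cos(p[2]),np.sin(p[2]);d=q-p[:2];x=d@[c,s];y=d@[-s,c]
        out=np.maximum(0,abs(x)-.06)+np.maximum(0,abs(y)-.11)
        inn=np.minimum(np.maximum(0,.043-abs(x)),np.maximum(0,.072-abs(y)))
        return (np.minimum(out,.01)**1).sum()+np.minimum(inn,.01).sum()
    best=min((minimize(cost,[.594,.099,a],method='Nelder-Mead') for a in(-.1,-.05,0,.05,.1)),key=lambda r:r.fun)
    print(best.x[:2],np.degrees(best.x[2]),best.fun)
    # white pegs
    w=(f.min(-1)>200)&(P[...,2]>.052)&(P[...,2]<.08)&(abs(P[...,0]-.6)<.1)&(abs(P[...,1]-.1)<.13)
    k,l,s,c=cv2.connectedComponentsWithStats(w.astype(np.uint8))
    for i in range(1,k): print(s[i],P[l==i].mean(0))
    # hood
    g=(P[...,0]>.38)&(P[...,0]<.64)&(P[...,1]<-.15)&(P[...,1]>-.43)&(P[...,2]>.003)
    t=g&(P[...,2]<.02)
    rr=cv2.minAreaRect((P[t][:,:2]*1000).astype(np.float32));print('hood',rr)
    tt=g&(P[...,2]>.060);print('bar',cv2.minAreaRect((P[tt][:,:2]*1000).astype(np.float32)),P[tt][:,2].max())
    # clamps: high pts
    for sg in(1,-1):
        k=(abs(P[...,0]-.594)<.08)&(P[...,2]>.075)&(sg*(P[...,1]-.099)>.1)&(sg*(P[...,1]-.099)<.2)
        print('clamp',sg,k.sum(),P[k].min(0).round(3),P[k].max(0).round(3),P[k].mean(0).round(3))
E
```

```text
top 1752 (589.6791381835938, 103.56163024902344, 277.1463317871094, 121.01148986816406, 86.18187713623047) 0.05073117476174149
[0.58937988 0.10126815] -3.933174445311136 1.434129558143138
[215 169   4   3  10] [0.63911281 0.19115964 0.06520624]
[277 204   3   3   9] [0.53712512 0.01528562 0.06395714]
hood ((510.84429931640625, -289.984130859375), (279.80615234375, 257.21270751953125), 89.97395324707031)
bar ((508.0551452636719, -292.8848571777344), (57.81435775756836, 14.719019889831543), 4.960439682006836) 0.07346653995535157
clamp 1 174 [0.578 0.234 0.075] [0.62  0.281 0.151] [0.597 0.253 0.12 ]
clamp -1 187 [ 0.558 -0.085  0.075] [ 0.602 -0.032  0.152] [ 0.577 -0.056  0.12 ]
side 990 (590.783203125, 107.6153564453125, 319.5881652832031, 121.89541625976562, 86.10444641113281) 0.049343740940890835
[0.58977558 0.10450326] -4.256566061976038 1.8747337275928775
[271 199   3   6  11] [0.53831845 0.0188209  0.06128112]
[220 226   3   7  13] [0.64091732 0.19710447 0.06140151]
hood ((500.154052734375, -280.6568298339844), (246.36398315429688, 274.3315734863281), 5.572912693023682)
bar ((511.14569091796875, -287.52294921875), (55.78053665161133, 18.775686264038086), 17.82514190673828) 0.07019259848670256
clamp 1 274 [0.579 0.241 0.075] [0.621 0.289 0.146] [0.598 0.263 0.115]
clamp -1 205 [ 0.56  -0.079  0.075] [ 0.601 -0.025  0.146] [ 0.579 -0.045  0.111]
```

```bash
python3 -m jog '[{"claw":100,"x":1.6,"y":-3,"az":0.06},{"x":1.6,"y":-3,"az":0.06},{"x":1.6,"y":-3,"az":0.06},{"x":1.6,"y":-3,"az":0.06},{"x":1.6,"y":-3,"az":0.06},{"x":1.6,"y":-3,"az":0.06},{"x":1.6,"y":-3,"az":0.06},{"x":1.6,"y":-3,"az":0.06},{"x":1.6,"y":-3,"az":0.06},{"x":1.6,"y":-3,"az":0.06},{"x":1.6,"y":-3,"az":0.06},{"x":1.6,"y":-3,"az":0.06},{"z":-2},{"z":-2},{"z":-2},{}]'
python3 - <<'E'
from h import *
c=dump('wrist');save(c,'w1.png');print(robot.get_obs()['ee_pos'],robot.get_obs()['orientation'])
E
```

```text
[0.24437781 0.5749753  0.25578437] [-1.79941693e+02 -1.33100077e-03  1.56975023e+02]$[0]: bad value
```

View pics/w1.png

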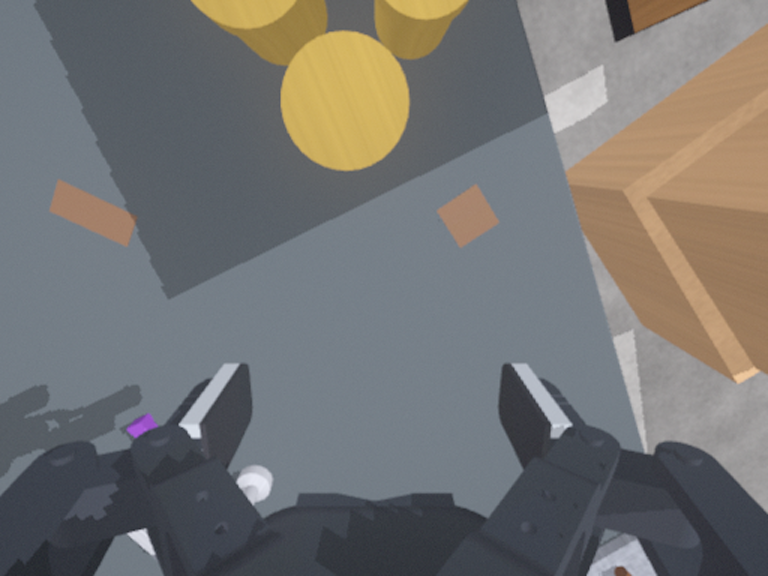

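Each row apparently needs all seven keys.

```bash
python3 -m jog '[{"claw":100,"x":1.6,"y":-3,"z":0,"ax":0,"ay":0,"az":0.06},{"claw":100,"x":1.6,"y":-3,"z":0,"ax":0,"ay":0,"az":0.06},{"claw":100,"x":1.6,"y":-3,"z":0,"ax":0,"ay":0,"az":0.06},{"claw":100,"x":1.6,"y":-3,"z":0,"ax":0,"ay":0,"az":0.06},{"claw":100,"x":1.6,"y":-3,"z":0,"ax":0,"ay":0,"az":0.06},{"claw":100,"x":1.6,"y":-3,"z":0,"ax":0,"ay":0,"az":0.06},{"claw":100,"x":1.6,"y":-3,"z":0,"ax":0,"ay":0,"az":0.06},{"claw":100,"x":1.6,"y":-3,"z":0,"ax":0,"ay":0,"az":0.06},{"claw":100,"x":1.6,"y":-3,"z":0,"ax":0,"ay":0,"az":0.06},{"claw":100,"x":1.6,"y":-3,"z":0,"ax":0,"ay":0,"az":0.06},{"claw":100,"x":1.6,"y":-3,"z":0,"ax":0,"ay":0,"az":0.06},{"claw":100,"x":1.6,"y":-3,"z":0,"ax":0,"ay":0,"az":0.06},{"claw":100,"x":0,"y":0,"z":-2,"ax":0,"ay":0,"az":0},{"claw":100,"x":0,"y":0,"z":-2,"ax":0,"ay":0,"az":0},{"claw":100,"x":0,"y":0,"z":-2,"ax":0,"ay":0,"az":0},{"claw":100,"x":0,"y":0,"z":0,"ax":0,"ay":0,"az":0}]'
python3 - <<'E'
from h import *
c=dump('wrist');save(c,'w2.png');print(robot.get_obs()['ee_pos'],robot.get_obs()['orientation'])
E
```

```text
clock: 1.8
ee_pos: [0.4352, 0.2143, 0.1942]
orientation: [-180.0, -0.3, -161.8]
force: [-0.7, -0.2, 0.9]
grip_width: 0.0851
[0.43581693 0.21481365 0.19558912] [-1.79979896e+02 -1.51595213e-01 -1.61762889e+02]
```

View pics/w2.png

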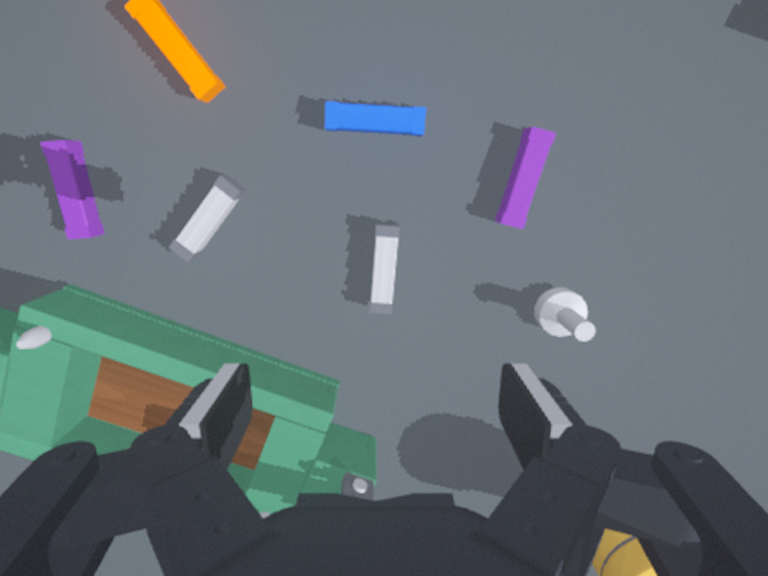

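The bars at (385,267) and (206,218) are bright steel with dark ends, so these are the two magnets. The coloured ones are decoys. Measuring.

```bash
cat >> h.py <<'E'
def blobs(f,P,zlo=.006,zhi=.03):
    tz=P[...,2];m=((tz>zlo)&(tz<zhi)).astype(np.uint8)
    n,l,s,ce=cv2.connectedComponentsWithStats(m);out=[]
    for i in range(1,n):
        if s[i,4]<40: continue
        k=l==i;q=P[k]
        (cx,cy),(w,h),a=cv2.minAreaRect((q[:,:2]*1000).astype(np.float32))
        bx=cv2.boxPoints(((cx,cy),(w,h),a));e=max([bx[1]-bx[0],bx[2]-bx[1]],key=np.linalg.norm)
        if max(w,h)<100: print('px',ce[i].round(),'c',round(cx,1),round(cy,1),'wh',round(w),round(h),'long',round(np.degrees(np.arctan2(e[1],e[0]))%180,1),'zmed',np.median(q[:,2]).round(4),'bgr',f[k].mean(0).round())
E
python3 - <<'E'
from h import *
z=np.load('/tmp/wrist.npz');blobs(z['frame'],z['P'],.012)
E
```

```text
px [115.  31.] c 337.5 47.9 wh 66 17 long 54.7 zmed 0.0166 bgr [  8. 164. 249.]
px [249.  79.] c 338.1 181.1 wh 17 65 long 105.0 zmed 0.0167 bgr [238. 138.  67.]
px [350. 118.] c 342.7 291.0 wh 65 17 long 4.7 zmed 0.0167 bgr [206.  92. 163.]
px [ 45. 126.] c 448.0 -3.7 wh 65 19 long 23.0 zmed 0.0166 bgr [184.  80. 142.]
px [136. 146.] c 438.1 88.6 wh 17 66 long 158.2 zmed 0.0166 bgr [203. 192. 189.]
px [255. 179.] c 433.2 219.2 wh 65 16 long 13.8 zmed 0.0167 bgr [203. 192. 189.]
px [373. 208.] c 423.6 357.5 wh 33 35 long 158.3 zmed 0.0146 bgr [206. 196. 194.]
px [  5. 216.] c 558.0 -31.7 wh 20 3 long 84.4 zmed 0.02 bgr [ 96. 116.  67.]
px [ 63. 275.] c 603.0 35.6 wh 84 39 long 29.2 zmed 0.0216 bgr [115. 139.  82.]
px [234. 296.] c 576.1 239.0 wh 45 2 long 85.6 zmed 0.0216 bgr [106. 127.  76.]
px [160. 317.] c 636.1 160.3 wh 21 3 long 86.2 zmed 0.0197 bgr [ 96. 115.  68.]
```

```bash
python3 -m jog '[{"claw":60,"x":-0.3,"y":0.4,"z":-2,"ax":0,"ay":0,"az":-0.077},{"claw":60,"x":0,"y":0,"z":-3,"ax":0,"ay":0,"az":0},{"claw":60,"x":0,"y":0,"z":-3,"ax":0,"ay":0,"az":0},{"claw":60,"x":0,"y":0,"z":-3,"ax":0,"ay":0,"az":0},{"claw":60,"x":0,"y":0,"z":-3,"ax":0,"ay":0,"az":0},{"claw":60,"x":0,"y":0,"z":-1.5,"ax":0,"ay":0,"az":0},{"claw":60,"x":0,"y":0,"z":-0.9,"ax":0,"ay":0,"az":0},{"claw":60,"x":0,"y":0,"z":0,"ax":0,"ay":0,"az":0},{"claw":60,"x":0,"y":0,"z":0,"ax":0,"ay":0,"az":0}]'
python3 -m jog '[{"claw":0,"x":0,"y":0,"z":0,"ax":0,"ay":0,"az":0},{"claw":0,"x":0,"y":0,"z":0,"ax":0,"ay":0,"az":0},{"claw":0,"x":0,"y":0,"z":0,"ax":0,"ay":0,"az":0},{"claw":0,"x":0,"y":0,"z":0,"ax":0,"ay":0,"az":0},{"claw":0,"x":0,"y":0,"z":0,"ax":0,"ay":0,"az":0},{"claw":0,"x":0,"y":0,"z":0,"ax":0,"ay":0,"az":0},{"claw":0,"x":0,"y":0,"z":0,"ax":0,"ay":0,"az":0},{"claw":0,"x":0,"y":0,"z":0,"ax":0,"ay":0,"az":0}]'
```

```text
clock: 2.75
ee_pos: [0.4341, 0.2196, 0.0332]
orientation: [180.0, 0.1, -166.2]
force: [-1.4, 0.3, -0.6]
grip_width: 0.0511
clock: 3.55
ee_pos: [0.4339, 0.2194, 0.0333]
orientation: [180.0, 0.1, -166.2]
force: [-1.4, -1.3, 7.6]
grip_width: 0.0137
```

```bash
python3 -m jog '[{"claw":0,"x":0,"y":0,"z":2,"ax":0,"ay":0,"az":0},{"claw":0,"x":0,"y":0,"z":4,"ax":0,"ay":0,"az":0},{"claw":0,"x":0,"y":0,"z":4,"ax":0,"ay":0,"az":0},{"claw":0,"x":0,"y":0,"z":4,"ax":0,"ay":0,"az":0},{"claw":0,"x":3,"y":-1.6,"z":0,"ax":0,"ay":0,"az":-0.062},{"claw":0,"x":3,"y":-1.7,"z":0,"ax":0,"ay":0,"az":-0.062},{"claw":0,"x":3,"y":-1.7,"z":0,"ax":0,"ay":0,"az":-0.062},{"claw":0,"x":3,"y":-1.7,"z":0,"ax":0,"ay":0,"az":-0.062},{"claw":0,"x":3.8,"y":-1.9,"z":0,"ax":0,"ay":0,"az":-0.062},{"claw":0,"x":0,"y":0,"z":0,"ax":0,"ay":0,"az":0},{"claw":0,"x":0,"y":0,"z":0,"ax":0,"ay":0,"az":0}]'
python3 - <<'E'
from h import *
c=dump('wrist');save(c,'w3.png');print(robot.get_obs()['ee_pos'],robot.get_obs()['orientation'])
m,q,r=fitbox(c['frame'],cloud(c));print(m.sum(),r)
from scipy.optimize import minimize
def cost(p):
        c,s=np.cos(p[2]),np.sin(p[2]);d=q-p[:2];x=d@[c,s];y=d@[-s,c]
        out=np.maximum(0,abs(x)-.06)+np.maximum(0,abs(y)-.11)
        inn=np.minimum(np.maximum(0,.043-abs(x)),np.maximum(0,.072-abs(y)))
        return (np.minimum(out,.01)**1).sum()+np.minimum(inn,.01).sum()
b=min((minimize(cost,[.59,.102,a],method='Nelder-Mead') for a in(-.1,-.05,0)),key=lambda r:r.fun);print(b.x,b.fun)
E
```

```text
clock: 4.65
ee_pos: [0.5915, 0.1323, 0.1719]
orientation: [-180.0, -0.0, 176.0]
force: [-0.5, 0.8, -0.4]
grip_width: 0.0142
[0.59069082 0.13337284 0.17201608] [ 1.79991038e+02 -7.33736431e-02  1.76075805e+02]
19114 (588.369140625, 102.31409454345703, 310.4413146972656, 119.24354553222656, 86.26678466796875)
[ 0.58834157  0.1020446  -0.06482044] 26.308448877452037
```

View pics/w3.png

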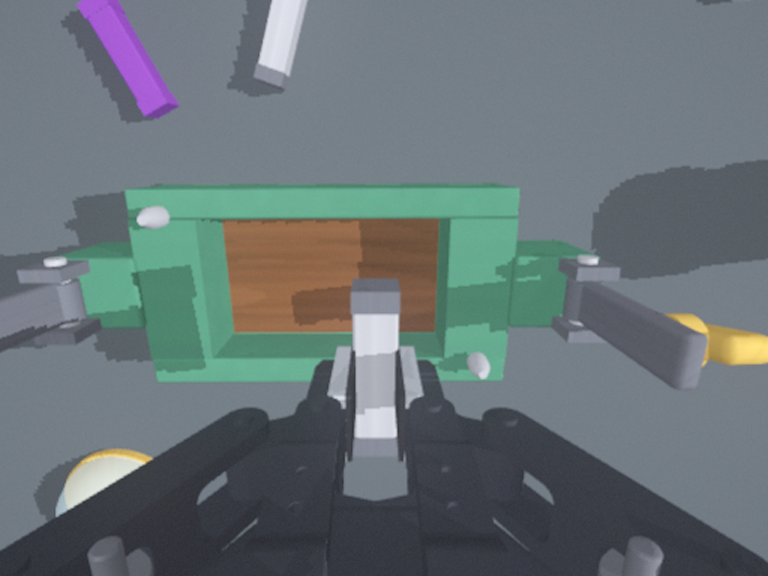

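The magnet is held centred over the box. Lowering it into the left part of the well.

```bash
python3 -m jog '[{"claw":0,"x":-0.1,"y":0,"z":-3,"ax":0,"ay":0,"az":0},{"claw":0,"x":0,"y":0,"z":-3,"ax":0,"ay":0,"az":0},{"claw":0,"x":0,"y":0,"z":-3,"ax":0,"ay":0,"az":0},{"claw":0,"x":0,"y":0,"z":-2,"ax":0,"ay":0,"az":0},{"claw":0,"x":0,"y":0,"z":-1.6,"ax":0,"ay":0,"az":0},{"claw":0,"x":0,"y":0,"z":0,"ax":0,"ay":0,"az":0},{"claw":0,"x":0,"y":0,"z":0,"ax":0,"ay":0,"az":0}]'
python3 -m jog '[{"claw":35,"x":0,"y":0,"z":0,"ax":0,"ay":0,"az":0},{"claw":35,"x":0,"y":0,"z":0,"ax":0,"ay":0,"az":0},{"claw":35,"x":0,"y":0,"z":0,"ax":0,"ay":0,"az":0},{"claw":35,"x":0,"y":0,"z":2,"ax":0,"ay":0,"az":0},{"claw":35,"x":0,"y":0,"z":3,"ax":0,"ay":0,"az":0},{"claw":35,"x":0,"y":0,"z":3,"ax":0,"ay":0,"az":0},{"claw":35,"x":0,"y":0,"z":3,"ax":0,"ay":0,"az":0},{"claw":35,"x":0,"y":0,"z":3,"ax":0,"ay":0,"az":0},{"claw":60,"x":-3.5,"y":-1,"z":1,"ax":0,"ay":0,"az":-0.07},{"claw":60,"x":-3.5,"y":-1,"z":1,"ax":0,"ay":0,"az":-0.07},{"claw":60,"x":-3.5,"y":-1,"z":1,"ax":0,"ay":0,"az":-0.08},{"claw":60,"x":-3.5,"y":-1,"z":0,"ax":0,"ay":0,"az":-0.08},{"claw":60,"x":-1.2,"y":-0.5,"z":0,"ax":0,"ay":0,"az":0},{"claw":60,"x":0,"y":0,"z":0,"ax":0,"ay":0,"az":0}]'
python3 - <<'E'
from h import *
c=dump('wrist');save(c,'w4.png');print(robot.get_obs()['ee_pos'],robot.get_obs()['orientation'])
blobs(c['frame'],cloud(c),.012,.035)
E
```

```text
clock: 5.4
ee_pos: [0.5898, 0.1341, 0.0468]
orientation: [180.0, -0.0, 176.1]
force: [0.4, 0.4, -0.7]
grip_width: 0.0141
clock: 6.8
ee_pos: [0.4372, 0.0876, 0.217]
orientation: [-180.0, 0.0, 158.9]
force: [0.5, -0.8, -0.4]
grip_width: 0.0514
[0.43885835 0.08820533 0.21699197] [1.79947971e+02 9.30356720e-02 1.58920903e+02]
px [409.  24.] c 349.0 291.0 wh 52 18 long 4.5 zmed 0.0165 bgr [201.  88. 158.]
px [301.  54.] c 337.8 180.8 wh 17 65 long 105.1 zmed 0.0167 bgr [239. 138.  68.]
px [484.  72.] c 423.4 356.5 wh 33 35 long 168.0 zmed 0.0149 bgr [199. 189. 187.]
px [183. 103.] c 337.3 47.4 wh 65 17 long 55.1 zmed 0.0167 bgr [ 18. 168. 249.]
px [252. 174.] c 437.8 88.7 wh 16 65 long 158.7 zmed 0.0167 bgr [205. 194. 191.]
px [182. 209.] c 448.0 -4.7 wh 65 17 long 22.6 zmed 0.0166 bgr [210.  95. 166.]
px [345. 225.] c 533.0 166.4 wh 97 2 long 86.1 zmed 0.0235 bgr [109. 130.  79.]
px [412. 236.] c 575.8 240.1 wh 42 2 long 85.5 zmed 0.0248 bgr [107. 129.  76.]
px [360. 266.] c 593.6 173.6 wh 1 65 long 176.2 zmed 0.0242 bgr [ 91. 109.  66.]
px [202. 293.] c 558.3 -24.5 wh 22 2 long 86.3 zmed 0.0252 bgr [100. 119.  71.]
px [ 22. 312.] c 499.5 -263.9 wh 70 32 long 6.3 zmed 0.0249 bgr [ 67. 116. 151.]
```

View pics/w4.png

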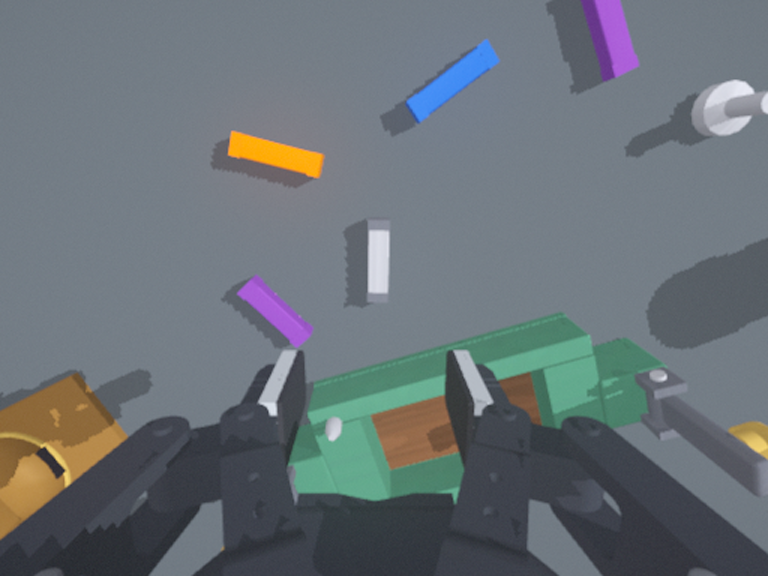

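```bash
python3 -m jog '[{"claw":60,"x":0,"y":0.1,"z":-3,"ax":0,"ay":0,"az":0},{"claw":60,"x":0,"y":0,"z":-3,"ax":0,"ay":0,"az":0},{"claw":60,"x":0,"y":0,"z":-3,"ax":0,"ay":0,"az":0},{"claw":60,"x":0,"y":0,"z":-3,"ax":0,"ay":0,"az":0},{"claw":60,"x":0,"y":0,"z":-3,"ax":0,"ay":0,"az":0},{"claw":60,"x":0,"y":0,"z":-2,"ax":0,"ay":0,"az":0},{"claw":60,"x":0,"y":0,"z":-1.4,"ax":0,"ay":0,"az":0},{"claw":60,"x":0,"y":0,"z":0,"ax":0,"ay":0,"az":0},{"claw":0,"x":0,"y":0,"z":0,"ax":0,"ay":0,"az":0},{"claw":0,"x":0,"y":0,"z":0,"ax":0,"ay":0,"az":0},{"claw":0,"x":0,"y":0,"z":0,"ax":0,"ay":0,"az":0},{"claw":0,"x":0,"y":0,"z":0,"ax":0,"ay":0,"az":0},{"claw":0,"x":0,"y":0,"z":0,"ax":0,"ay":0,"az":0},{"claw":0,"x":0,"y":0,"z":0,"ax":0,"ay":0,"az":0},{"claw":0,"x":0,"y":0,"z":0,"ax":0,"ay":0,"az":0}]'
```

```text
clock: 8.35
ee_pos: [0.4393, 0.0894, 0.0332]
orientation: [179.9, 0.1, 158.9]
force: [-0.1, 0.5, 7.0]
grip_width: 0.0142
```

```bash
python3 -m jog '[{"claw":0,"x":0,"y":0,"z":2,"ax":0,"ay":0,"az":0},{"claw":0,"x":0,"y":0,"z":4,"ax":0,"ay":0,"az":0},{"claw":0,"x":0,"y":0,"z":4,"ax":0,"ay":0,"az":0},{"claw":0,"x":0,"y":0,"z":4,"ax":0,"ay":0,"az":0},{"claw":0,"x":3,"y":-0.4,"z":0,"ax":0,"ay":0,"az":0.06},{"claw":0,"x":3,"y":-0.4,"z":0,"ax":0,"ay":0,"az":0.06},{"claw":0,"x":3,"y":-0.3,"z":0,"ax":0,"ay":0,"az":0.06},{"claw":0,"x":3,"y":-0.3,"z":0,"ax":0,"ay":0,"az":0.06},{"claw":0,"x":2.7,"y":-0.3,"z":0,"ax":0,"ay":0,"az":0.06},{"claw":0,"x":0,"y":0,"z":0,"ax":0,"ay":0,"az":0},{"claw":0,"x":0,"y":0,"z":0,"ax":0,"ay":0,"az":0}]'
python3 - <<'E'
from h import *
c=dump('wrist');save(c,'w5.png');print(robot.get_obs()['ee_pos'],robot.get_obs()['orientation'])
E
```

```text
clock: 9.45
ee_pos: [0.5849, 0.0719, 0.1718]
orientation: [-180.0, -0.1, 176.0]
force: [-1.0, 0.2, -1.1]
grip_width: 0.0136
[0.58437721 0.07217186 0.17192172] [-1.79986532e+02 -9.21212569e-02  1.76019076e+02]
```

View pics/w5.png

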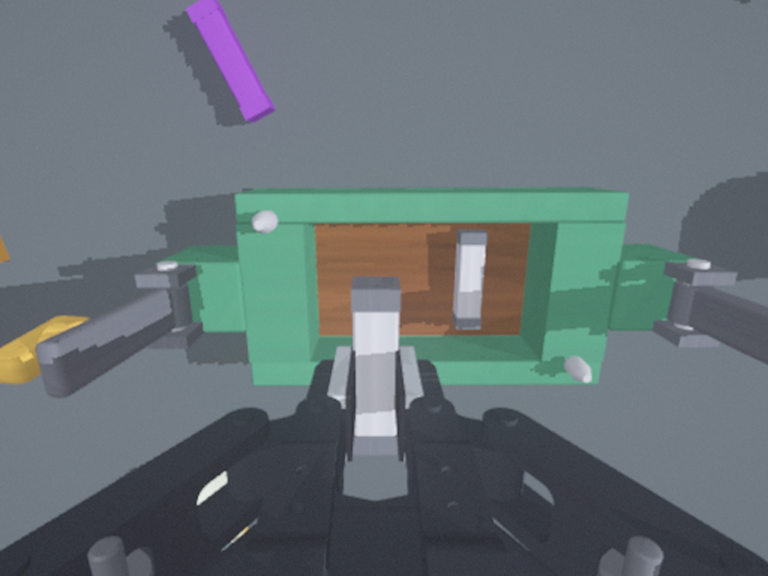

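```bash
python3 -m jog '[{"claw":0,"x":0.1,"y":0,"z":-3,"ax":0,"ay":0,"az":0},{"claw":0,"x":0,"y":0,"z":-3,"ax":0,"ay":0,"az":0},{"claw":0,"x":0,"y":0,"z":-3,"ax":0,"ay":0,"az":0},{"claw":0,"x":0,"y":0,"z":-2,"ax":0,"ay":0,"az":0},{"claw":0,"x":0,"y":0,"z":-1.6,"ax":0,"ay":0,"az":0},{"claw":0,"x":0,"y":0,"z":0,"ax":0,"ay":0,"az":0},{"claw":0,"x":0,"y":0,"z":0,"ax":0,"ay":0,"az":0},{"claw":35,"x":0,"y":0,"z":0,"ax":0,"ay":0,"az":0},{"claw":35,"x":0,"y":0,"z":0,"ax":0,"ay":0,"az":0},{"claw":35,"x":0,"y":0,"z":0,"ax":0,"ay":0,"az":0},{"claw":35,"x":0,"y":0,"z":2,"ax":0,"ay":0,"az":0},{"claw":35,"x":0,"y":0,"z":3,"ax":0,"ay":0,"az":0},{"claw":35,"x":0,"y":0,"z":4,"ax":0,"ay":0,"az":0},{"claw":35,"x":0,"y":0,"z":4,"ax":0,"ay":0,"az":0},{"claw":35,"x":0,"y":0,"z":4,"ax":0,"ay":0,"az":0},{"claw":35,"x":0,"y":0,"z":4,"ax":0,"ay":0,"az":0}]'
python3 -m jog '[{"claw":60,"x":-0.8,"y":-4,"z":0,"ax":0,"ay":0,"az":0.02},{"claw":60,"x":-0.8,"y":-4,"z":0,"ax":0,"ay":0,"az":0.02},{"claw":60,"x":-0.8,"y":-4,"z":0,"ax":0,"ay":0,"az":0.02},{"claw":60,"x":-0.8,"y":-4,"z":0,"ax":0,"ay":0,"az":0.02},{"claw":60,"x":-0.8,"y":-4,"z":0,"ax":0,"ay":0,"az":0.02},{"claw":60,"x":-0.8,"y":-4,"z":0,"ax":0,"ay":0,"az":0.02},{"claw":60,"x":-0.8,"y":-4,"z":0,"ax":0,"ay":0,"az":0.02},{"claw":60,"x":-0.8,"y":-4,"z":0,"ax":0,"ay":0,"az":0.02},{"claw":60,"x":-0.8,"y":-4,"z":0,"ax":0,"ay":0,"az":0},{"claw":60,"x":0,"y":0,"z":0,"ax":0,"ay":0,"az":0},{"claw":60,"x":0,"y":0,"z":0,"ax":0,"ay":0,"az":0}]'
python3 - <<'E'
from h import *
c=dump('wrist');save(c,'w6.png');print(robot.get_obs()['ee_pos'],robot.get_obs()['orientation'])
c=dump('top');save(c,'t6.png')
P=cloud(c);blobs(c['frame'],P)
E
```

```text
clock: 11.1
ee_pos: [0.5862, 0.0721, 0.2586]
orientation: [180.0, 0.1, 176.1]
force: [1.1, -0.3, -0.1]
grip_width: 0.0297
clock: 12.2
ee_pos: [0.5138, -0.2888, 0.2564]
orientation: [-180.0, 0.0, -174.9]
force: [0.0, 0.4, 0.1]
grip_width: 0.0511
[ 0.51451941 -0.28724183  0.25648207] [ 1.79967186e+02  2.98933275e-02 -1.74783795e+02]
px [309. 137.] c 763.7 -86.0 wh 94 77 long 59.4 zmed 0.0196 bgr [232. 246. 248.]
px [392. 151.] c 709.4 -333.1 wh 69 71 long 91.7 zmed 0.0123 bgr [37. 38. 39.]
px [136. 202.] c 557.6 435.5 wh 25 64 long 162.7 zmed 0.0175 bgr [ 87. 159. 197.]
px [284. 237.] c 447.9 -6.3 wh 67 19 long 22.7 zmed 0.0164 bgr [243. 105. 201.]
px [161. 246.] c 424.3 356.6 wh 36 35 long 65.8 zmed 0.0148 bgr [234. 229. 228.]
px [183. 274.] c 343.1 289.6 wh 63 18 long 6.9 zmed 0.0169 bgr [237. 101. 195.]
px [267. 275.] c 337.2 47.4 wh 66 19 long 52.1 zmed 0.0168 bgr [ 71. 208. 254.]
px [221. 275.] c 338.0 180.2 wh 20 65 long 103.0 zmed 0.016 bgr [252. 158.  79.]
px [ 81. 343.] c 147.4 577.7 wh 68 27 long 20.5 zmed 0.019 bgr [ 74. 141. 178.]
px [503. 361.] c 96.7 -614.2 wh 20 45 long 147.7 zmed 0.0145 bgr [142.  83.  45.]
px [ 85. 373.] c 69.1 559.8 wh 58 19 long 41.7 zmed 0.0174 bgr [ 70. 137. 174.]
```

View pics/w6.png

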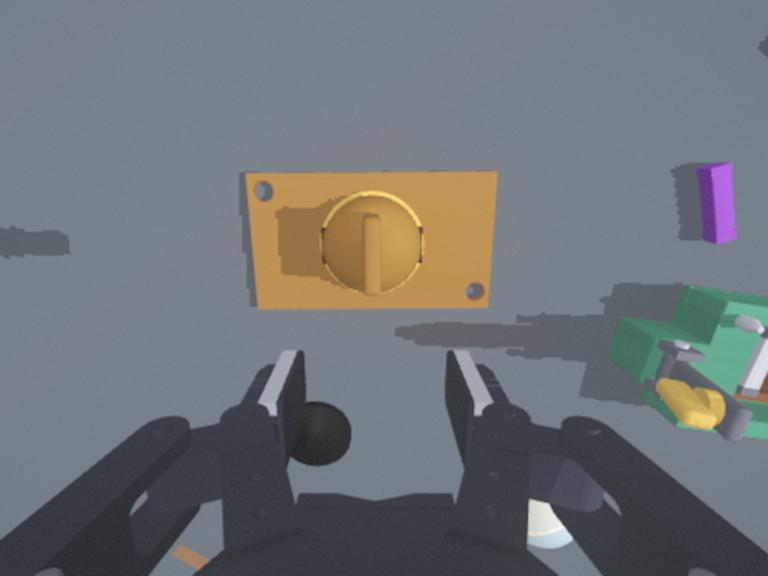

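View pics/t6.png

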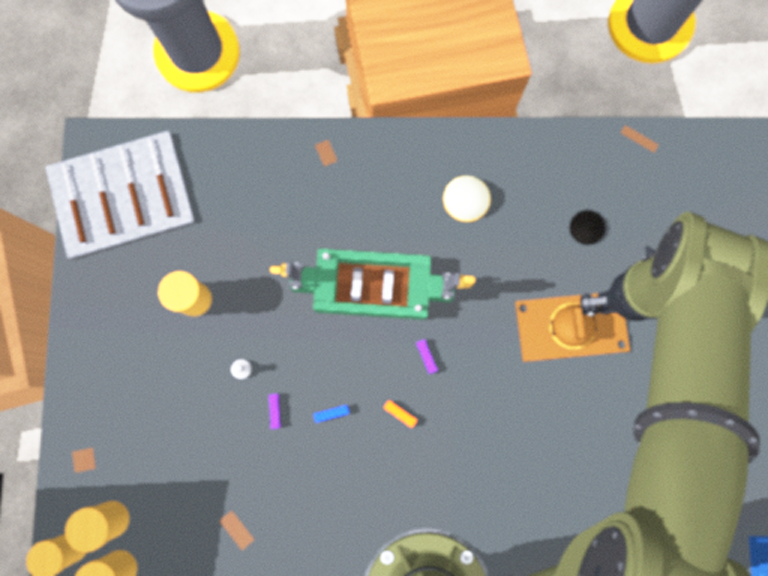

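Both magnets lie in the well (t6 px (357,285),(388,287)); no others are on the bench. Next I measure the hood and box precisely.

```bash
cat >> h.py <<'E'
def rect(q):
    (cx,cy),(w,h),a=cv2.minAreaRect((q[:,:2]*1000).astype(np.float32))
    bx=cv2.boxPoints(((cx,cy),(w,h),a));e=max([bx[1]-bx[0],bx[2]-bx[1]],key=np.linalg.norm)
    return 'c %.1f %.1f  %.1fx%.1f long %.2f n %d'%(cx,cy,max(w,h),min(w,h),np.degrees(np.arctan2(e[1],e[0]))%180,len(q))
def hood(P,c0,z0=0,r=.16):
    g=np.hypot(P[...,0]-c0[0],P[...,1]-c0[1])<r
    g&=np.isfinite(P[...,2])
    for nm,a,b in(('bar',.060,.074),('flange',.005,.0115)):
        k=(g&(P[...,2]>z0+a)&(P[...,2]<z0+b)).astype(np.uint8)
        n,l,s,_=cv2.connectedComponentsWithStats(k)
        i=1+np.argmax(s[1:,4]);print(nm,rect(P[l==i]),np.median(P[l==i][:,2]).round(4))
E
python3 - <<'E'
from h import *
z=np.load('/tmp/wrist.npz');hood(z['P'],(.51,-.29))
E
```

```text
bar c 508.1 -293.3  59.4x13.7 long 5.24 n 662 0.068
flange c 508.5 -293.4  210.9x120.6 long 95.63 n 10656 0.0087
```

```bash
python3 -m jog '[{"claw":60,"x":-0.6,"y":-0.5,"z":-4,"ax":0,"ay":0,"az":0.005},{"claw":60,"x":0,"y":0,"z":-4,"ax":0,"ay":0,"az":0},{"claw":60,"x":0,"y":0,"z":-4,"ax":0,"ay":0,"az":0},{"claw":60,"x":0,"y":0,"z":-3,"ax":0,"ay":0,"az":0},{"claw":60,"x":0,"y":0,"z":-2,"ax":0,"ay":0,"az":0},{"claw":60,"x":0,"y":0,"z":-1.8,"ax":0,"ay":0,"az":0},{"claw":60,"x":0,"y":0,"z":0,"ax":0,"ay":0,"az":0},{"claw":60,"x":0,"y":0,"z":0,"ax":0,"ay":0,"az":0}]'
python3 -m jog '[{"claw":0,"x":0,"y":0,"z":0,"ax":0,"ay":0,"az":0},{"claw":0,"x":0,"y":0,"z":0,"ax":0,"ay":0,"az":0},{"claw":0,"x":0,"y":0,"z":0,"ax":0,"ay":0,"az":0},{"claw":0,"x":0,"y":0,"z":0,"ax":0,"ay":0,"az":0},{"claw":0,"x":0,"y":0,"z":0,"ax":0,"ay":0,"az":0},{"claw":0,"x":0,"y":0,"z":0,"ax":0,"ay":0,"az":0},{"claw":0,"x":0,"y":0,"z":0,"ax":0,"ay":0,"az":0}]'
```

```text
clock: 13.1
ee_pos: [0.5091, -0.2916, 0.0687]
orientation: [180.0, 0.0, -174.4]
force: [0.2, -0.5, -0.3]
grip_width: 0.0512
clock: 13.8
ee_pos: [0.509, -0.2928, 0.0696]
orientation: [-180.0, 0.1, -174.5]
force: [-0.7, 1.4, 6.5]
grip_width: 0.0129
```

```bash
python3 -m jog '[{"claw":0,"x":0,"y":0,"z":1,"ax":0,"ay":0,"az":0},{"claw":0,"x":0,"y":0,"z":2,"ax":0,"ay":0,"az":0},{"claw":0,"x":0,"y":0,"z":2.5,"ax":0,"ay":0,"az":0},{"claw":0,"x":0,"y":0,"z":3,"ax":0,"ay":0,"az":0},{"claw":0,"x":-1,"y":1,"z":0.5,"ax":0,"ay":0,"az":-0.02},{"claw":0,"x":-1,"y":2.5,"z":0,"ax":0,"ay":0,"az":-0.02},{"claw":0,"x":-1,"y":3,"z":0,"ax":0,"ay":0,"az":-0.02},{"claw":0,"x":-0.9,"y":3,"z":0,"ax":0,"ay":0,"az":-0.02},{"claw":0,"x":0,"y":3,"z":0,"ax":0,"ay":0,"az":-0.02},{"claw":0,"x":0,"y":3,"z":0,"ax":0,"ay":0,"az":-0.02},{"claw":0,"x":0,"y":3,"z":0,"ax":0,"ay":0,"az":-0.02},{"claw":0,"x":0,"y":3,"z":0,"ax":0,"ay":0,"az":-0.02}]'
```

```text
clock: 15.0
ee_pos: [0.4688, -0.0767, 0.1586]
orientation: [-180.0, -0.0, 176.3]
force: [0.9, -0.7, -5.5]
grip_width: 0.0127
```

```bash
python3 -m jog '[{"claw":0,"x":0,"y":3,"z":0,"ax":0,"ay":0,"az":0},{"claw":0,"x":0,"y":3,"z":0,"ax":0,"ay":0,"az":0},{"claw":0,"x":0,"y":3,"z":0,"ax":0,"ay":0,"az":0},{"claw":0,"x":0,"y":3,"z":0,"ax":0,"ay":0,"az":0},{"claw":0,"x":0,"y":3,"z":0,"ax":0,"ay":0,"az":0},{"claw":0,"x":0,"y":2,"z":0,"ax":0,"ay":0,"az":0},{"claw":0,"x":0,"y":1,"z":0,"ax":0,"ay":0,"az":0},{"claw":0,"x":0,"y":0,"z":0,"ax":0,"ay":0,"az":0},{"claw":0,"x":0,"y":0,"z":0,"ax":0,"ay":0,"az":0}]'
python3 - <<'E'
from h import *
c=dump('wrist');save(c,'w7.png');print(robot.get_obs()['ee_pos'],robot.get_obs()['orientation'])
c=dump('side');save(c,'s7.png')
c=dump('top');save(c,'t7.png')
E
```

```text
clock: 15.9
ee_pos: [0.4693, 0.1009, 0.1583]
orientation: [-179.9, -0.0, 176.3]
force: [-0.4, 0.7, -5.6]
grip_width: 0.0127
[0.46931838 0.10056835 0.15823666] [-1.79934271e+02 -2.45977246e-02  1.76246180e+02]
```

View pics/w7.png

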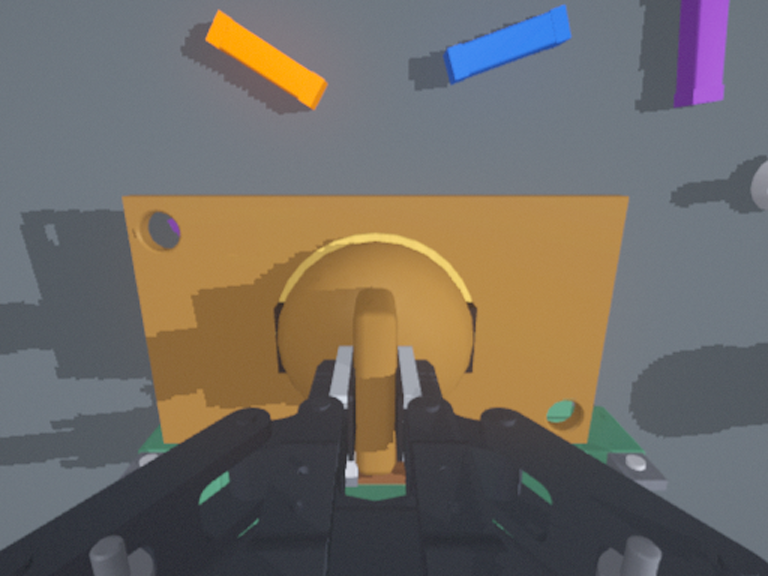

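View pics/s7.png

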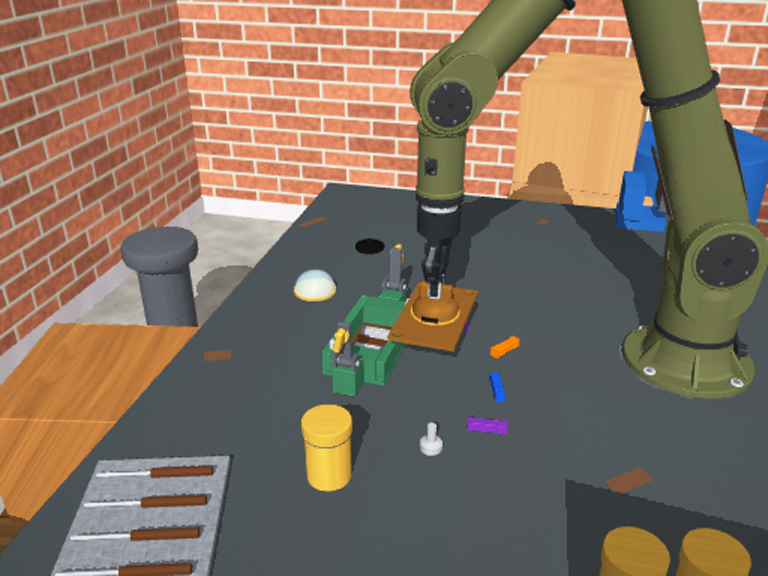

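Run:
```python
from h import *
from scipy.ndimage import label
z=np.load('/tmp/wrist.npz');P=z['P'];hood(P,(.47,.1),.0885)
k=(np.hypot(P[...,0]-.47,P[...,1]-.1)<.13)&(abs(P[...,2]-.097)<.006)
Q=P[k];A=np.c_[Q[:,:2],np.ones(len(Q))];s=np.linalg.lstsq(A,Q[:,2],rcond=None)[0];print('flange tilt deg',np.degrees(s[:2]),len(Q))
for n in('top','wrist'):
    z=np.load(f'/tmp/{n}.npz');f=z['frame'];P=z['P']
    w=(f.min(-1)>150)&(P[...,2]>.052)&(P[...,2]<.08)&(abs(P[...,0]-.59)<.1)&(abs(P[...,1]-.1)<.13)
    kk,l,s,c=cv2.connectedComponentsWithStats(w.astype(np.uint8))
    for i in range(1,kk): 
        if s[i,4]>4: print(n,s[i],P[l==i].mean(0))
```

```text
bar c 466.7 102.0  57.0x37.4 long 17.50 n 3884 0.1569
flange c 468.4 100.0  211.8x120.8 long 86.42 n 32365 0.0974
flange tilt deg [-0.22512899 -0.02833576] 33238
top [215 168   5   5  19] [0.639426   0.19112728 0.06083007]
top [276 203   5   5  20] [0.53751422 0.01400869 0.06105206]
```

```bash
python3 -m jog '[{"claw":0,"x":2,"y":0.2,"z":0,"ax":0,"ay":0,"az":-0.003},{"claw":0,"x":2.5,"y":0,"z":0,"ax":0,"ay":0,"az":0},{"claw":0,"x":2.5,"y":0,"z":0,"ax":0,"ay":0,"az":0},{"claw":0,"x":2.5,"y":0,"z":0,"ax":0,"ay":0,"az":0},{"claw":0,"x":1.5,"y":0,"z":0,"ax":0,"ay":0,"az":0},{"claw":0,"x":1,"y":0,"z":0,"ax":0,"ay":0,"az":0},{"claw":0,"x":0,"y":0,"z":-0.8,"ax":0,"ay":0,"az":0},{"claw":0,"x":0,"y":0,"z":-0.5,"ax":0,"ay":0,"az":0},{"claw":0,"x":0,"y":0,"z":0,"ax":0,"ay":0,"az":0},{"claw":0,"x":0,"y":0,"z":0,"ax":0,"ay":0,"az":0}]'
python3 - <<'E'
from h import *
c=dump('wrist');save(c,'w8.png');print(robot.get_obs()['ee_pos'],robot.get_obs()['orientation'])
c=dump('top');save(c,'t8.png',5,(190,150,330,230))
E
```

```text
clock: 17.05
ee_pos: [0.5885, 0.1043, 0.1451]
orientation: [-180.0, -0.1, 176.2]
force: [0.1, 0.3, -5.6]
grip_width: 0.0129
[0.58891347 0.10428609 0.14536926] [-1.79992968e+02 -1.92500001e-02  1.76192020e+02]
```

View pics/w8.png

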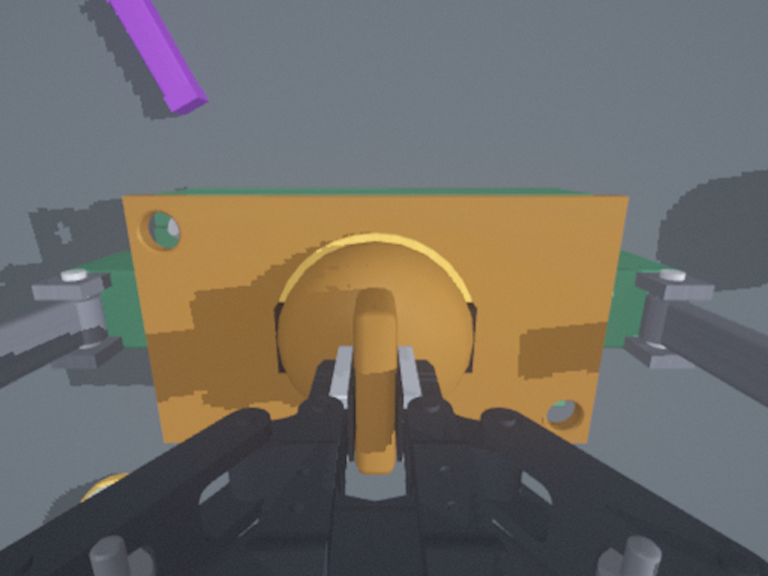

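View pics/t8.png

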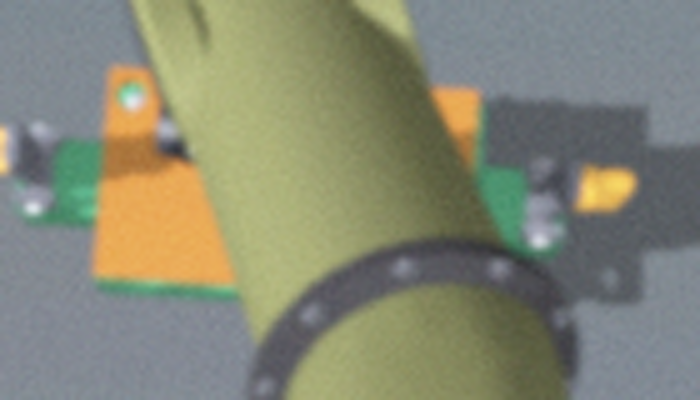

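Run:
```python
from h import *
z=np.load('/tmp/wrist.npz');P=z['P'];f=z['frame']
zf=.0838
k=(np.hypot(P[...,0]-.589,P[...,1]-.103)<.14)&(abs(P[...,2]-zf)<.005)
n,l,s,_=cv2.connectedComponentsWithStats(k.astype(np.uint8));i=1+np.argmax(s[1:,4]);print(rect(P[l==i]),np.median(P[l==i][:,2]))
for (u,v) in((107,153),(377,275)):
    sub=(slice(v-18,v+18),slice(u-18,u+18))
    p=P[sub].reshape(-1,3);c=f[sub].reshape(-1,3)
    low=(p[:,2]<.073)
    w=low&(c.min(1)>90)&(abs(c[:,0].astype(int)-c[:,2])<30)
    q=p[w];print('peg pts',len(q),q.mean(0).round(4),q.min(0).round(4),q.max(0).round(4)) if len(q) else print('none')
m,q,r=fitbox(f,P);print(m.sum(),rect(q))
cv2.imwrite('pics/holes.png',np.hstack([cv2.resize(f[v-25:v+25,u-25:u+25],(390,390),interpolation=cv2.INTER_CUBIC) for u,v in((107,153),(377,275))]))
```

```text
c 587.6 103.1  211.4x120.6 long 86.21 n 33135 0.08415389657840344
peg pts 129 [ 0.54   -0.0029  0.0442] [ 0.5318 -0.0347 -0.001 ] [0.5516 0.0159 0.0701]
peg pts 213 [0.6915 0.2297 0.0047] [ 0.6521  0.1998 -0.0009] [0.7163 0.2526 0.0513]
2407 c 592.1 98.9  309.3x85.4 long 79.97 n 2407
```

View pics/holes.png

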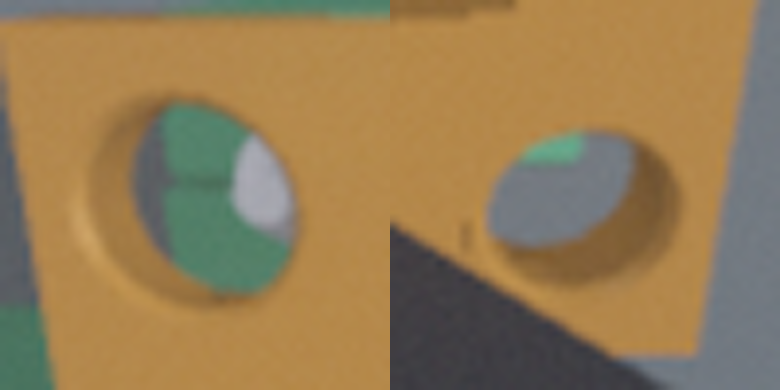

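Run:
```python
from h import *
z=np.load('/tmp/wrist.npz');P=z['P'];f=z['frame'];K=z['K'];T=np.linalg.inv(z['T'])
u,v=107,153
S=(slice(v-25,v+25),slice(u-25,u+25));p=P[S];k=(p[...,2]>.058)&(p[...,2]<.073)&(f[S].min(-1)>120)
print(k.sum(),p[k].mean(0),p[k].min(0),p[k].max(0))
g=f.copy();g=cv2.resize(g,None,fx=6,fy=6,interpolation=cv2.INTER_CUBIC)
def proj(X):
    c=X@T[:3,:3].T+T[:3,3];return (c@K.T)[:,:2]/c[:,2:]
a=np.radians(-3.8);R=np.array([[np.cos(a),-np.sin(a)],[np.sin(a),np.cos(a)]])
t=np.linspace(0,2*np.pi,40);circ=np.c_[np.cos(t),np.sin(t)]
for s in(1,-1):
    b=np.array([.5884,.102])+R@(s*np.array([.045,.092]))
    for zz,r,col in((.05,.006,(255,0,0)),(.062,.006,(0,0,255)),(.068,.003,(255,0,255))):
        q=proj(np.c_[b+r*circ,np.full(40,zz)]);cv2.polylines(g,[((q+.5)*6).astype(int)],True,col,1)
    b=np.array([.5876,.1031])+R@(s*np.array([.045,.092]))
    q=proj(np.c_[b+.0085*circ,np.full(40,.0842)]);cv2.polylines(g,[((q+.5)*6).astype(int)],True,(0,255,255),1)
cv2.imwrite('pics/holes2.png',np.hstack([g[(v-30)*6:(v+30)*6,(u-30)*6:(u+30)*6] for u,v in((107,153),(377,275))]))
```

```text
60 [0.53701153 0.0132136  0.06785902] [0.53330569 0.00941401 0.06287326] [0.54081965 0.01589751 0.07014333]
```

View pics/holes2.png

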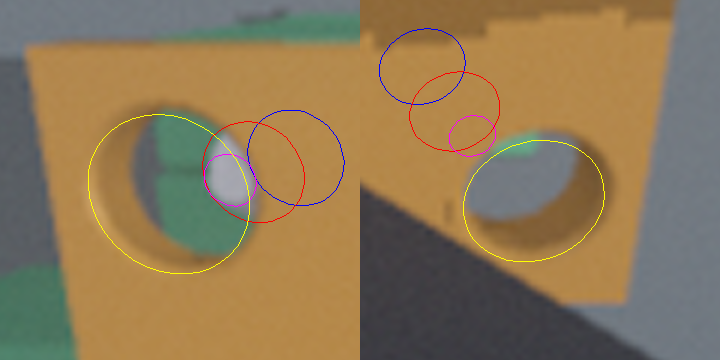

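```bash
python3 -m jog '[{"claw":0,"x":0.03,"y":-0.1,"z":0,"ax":0,"ay":0,"az":0},{"claw":0,"x":0,"y":0,"z":-0.4,"ax":0,"ay":0,"az":0},{"claw":0,"x":0,"y":0,"z":-0.4,"ax":0,"ay":0,"az":0},{"claw":0,"x":0,"y":0,"z":-0.3,"ax":0,"ay":0,"az":0},{"claw":0,"x":0,"y":0,"z":-0.3,"ax":0,"ay":0,"az":0},{"claw":0,"x":0,"y":0,"z":0,"ax":0,"ay":0,"az":0},{"claw":0,"x":0,"y":0,"z":0,"ax":0,"ay":0,"az":0}]'
```

```text
clock: 17.85
ee_pos: [0.5897, 0.1032, 0.1312]
orientation: [-180.0, -0.0, 176.2]
force: [0.3, 0.7, -4.0]
grip_width: 0.0126
```

```bash
python3 -m jog '[{"claw":0,"x":0,"y":0,"z":-0.3,"ax":0,"ay":0,"az":0},{"claw":0,"x":0,"y":0,"z":-0.3,"ax":0,"ay":0,"az":0},{"claw":0,"x":0,"y":0,"z":-0.2,"ax":0,"ay":0,"az":0},{"claw":0,"x":0,"y":0,"z":0,"ax":0,"ay":0,"az":0},{"claw":0,"x":0,"y":0,"z":0,"ax":0,"ay":0,"az":0}]'
```

```text
clock: 18.35
ee_pos: [0.5897, 0.1032, 0.1232]
orientation: [-180.0, -0.0, 176.2]
force: [-0.1, 0.1, -5.1]
grip_width: 0.0128
```

```bash
python3 -m jog '[{"claw":0,"x":0,"y":0,"z":-0.2,"ax":0,"ay":0,"az":0},{"claw":0,"x":0,"y":0,"z":-0.15,"ax":0,"ay":0,"az":0},{"claw":0,"x":0,"y":0,"z":0,"ax":0,"ay":0,"az":0},{"claw":0,"x":0,"y":0,"z":0,"ax":0,"ay":0,"az":0}]'
python3 - <<'E'
from h import *
c=dump('side');save(c,'s9.png',4,(200,180,330,290))
c=dump('wrist');P=cloud(c);hood(P,(.589,.102),.05);print(robot.get_obs()['force'])
E
```

```text
clock: 18.75
ee_pos: [0.5897, 0.1032, 0.1197]
orientation: [-180.0, -0.0, 176.2]
force: [0.1, 0.6, -5.0]
grip_width: 0.0123
bar c 587.1 100.3  57.2x37.1 long 153.83 n 3892 0.1183
flange c 588.9 102.2  211.5x120.6 long 86.13 n 32435 0.0588
[-0.80140436  0.81533396 -5.04691393]
```

View pics/s9.png

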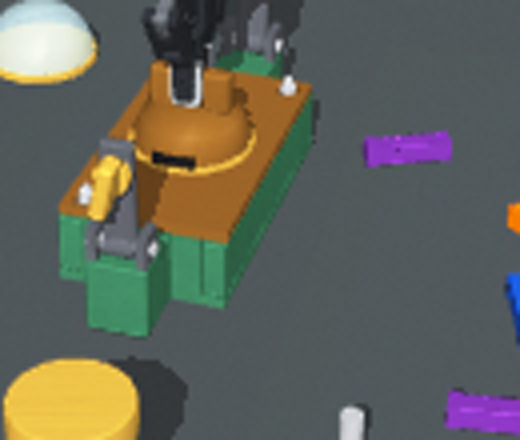

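Both pegs stand up through the holes and the flange is within 1 mm of its seat. Releasing and withdrawing upward.

```bash
python3 -m jog '[{"claw":0,"x":0,"y":0,"z":-0.07,"ax":0,"ay":0,"az":0},{"claw":0,"x":0,"y":0,"z":0,"ax":0,"ay":0,"az":0},{"claw":35,"x":0,"y":0,"z":0,"ax":0,"ay":0,"az":0},{"claw":35,"x":0,"y":0,"z":0,"ax":0,"ay":0,"az":0},{"claw":35,"x":0,"y":0,"z":0,"ax":0,"ay":0,"az":0},{"claw":35,"x":0,"y":0,"z":0,"ax":0,"ay":0,"az":0},{"claw":35,"x":0,"y":0,"z":1,"ax":0,"ay":0,"az":0},{"claw":35,"x":0,"y":0,"z":2,"ax":0,"ay":0,"az":0},{"claw":35,"x":0,"y":0,"z":4,"ax":0,"ay":0,"az":0},{"claw":35,"x":0,"y":0,"z":4,"ax":0,"ay":0,"az":0},{"claw":35,"x":0,"y":0,"z":4,"ax":0,"ay":0,"az":0},{"claw":35,"x":-2,"y":0,"z":2,"ax":0,"ay":0,"az":0},{"claw":35,"x":-3,"y":0,"z":0,"ax":0,"ay":0,"az":0},{"claw":35,"x":-3,"y":0,"z":0,"ax":0,"ay":0,"az":0},{"claw":35,"x":0,"y":0,"z":0,"ax":0,"ay":0,"az":0}]'
python3 - <<'E'
from h import *
c=dump('wrist');save(c,'w10.png');P=cloud(c);hood(P,(.589,.102),.05);print(robot.get_obs()['force'])
f=c['frame']
def plane(P):
    k=(abs(P[...,0]-.589)<.05)&(abs(P[...,1]-.102)<.1)&(abs(P[...,2]-.058)<.004)
    Q=P[k];s=np.linalg.lstsq(np.c_[Q[:,:2]-[.589,.102],np.ones(len(Q))],Q[:,2],rcond=None)[0];print(s,len(Q))
plane(P)
for n in('wrist','top','side'):
    if n!='wrist': P=cloud(dump(n))
    for sg in(1,-1):
        k=(abs(P[...,0]-.589)<.08)&(P[...,2]>.07)&(sg*(P[...,1]-.102)>.11)&(sg*(P[...,1]-.102)<.22)
        q=P[k];print(n,sg,len(q),*( (q.min(0).round(3),q.max(0).round(3)) if len(q) else ()))
E
```

```text
clock: 20.35
ee_pos: [0.5065, 0.1035, 0.2905]
orientation: [-180.0, -0.0, 176.2]
force: [0.3, 0.2, -0.1]
grip_width: 0.0299
bar c 588.3 102.2  59.8x14.0 long 176.19 n 600 0.118
flange c 588.4 102.2  210.5x120.1 long 85.94 n 6945 0.0587
[ 0.59120022 -0.56466622  0.632566  ]
[-0.00224303  0.00027331  0.05873941] 5376
wrist 1 1615 [0.576 0.234 0.07 ] [0.62  0.283 0.147]
wrist -1 1786 [ 0.555 -0.085  0.07 ] [ 0.601 -0.03   0.147]
top 1 195 [0.576 0.234 0.071] [0.62  0.281 0.15 ]
top -1 209 [ 0.556 -0.085  0.07 ] [ 0.602 -0.032  0.15 ]
side 1 309 [0.578 0.242 0.07 ] [0.622 0.289 0.147]
side -1 237 [ 0.56  -0.081  0.07 ] [ 0.603 -0.027  0.145]
```

View pics/w10.png

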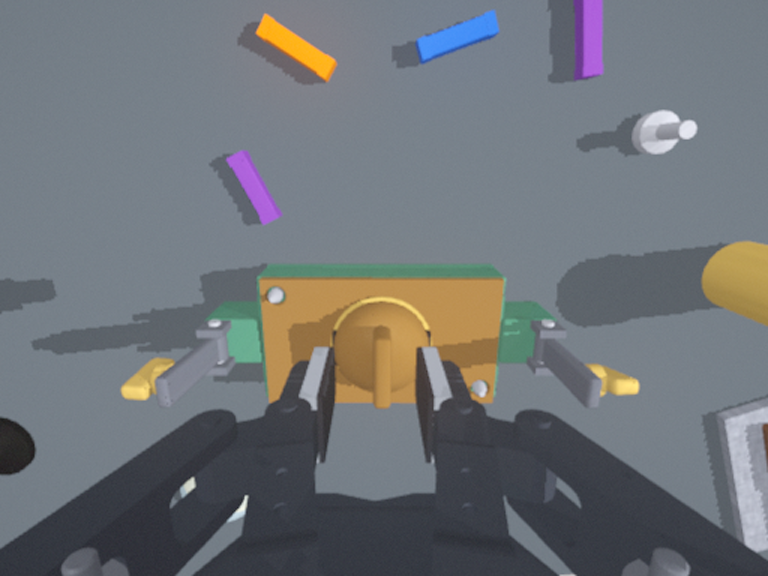

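Run:
```python
from h import *
o=robot.get_obs();print(o['joints'].round(1),o['ee_pos'])
z=np.load('/tmp/wrist.npz');P=z['P']
a=np.radians(-3.8);ex=np.array([np.cos(a),np.sin(a)]);ey=np.array([-np.sin(a),np.cos(a)])
d=P[...,:2]-[.5884,.1022];X=d@ex;Y=d@ey;Z=P[...,2]
for sg in(1,-1):
    k=(abs(X)<.03)&(sg*Y>.12)&(sg*Y<.24)&(Z>.066)
    yel=(z['frame'][...,2].astype(int)-z['frame'][...,0]>70)&k
    for nm,kk in(('grey',k&~yel),('wing',yel)):
        print(sg,nm,kk.sum(),'Y',np.percentile(sg*Y[kk],[1,50,99]).round(3),'X',np.percentile(X[kk],[1,50,99]).round(3),'Z',np.percentile(Z[kk],[1,50,99]).round(3))
    top=k&~yel&(Z>.1)
    A=np.c_[sg*Y[top]-.145,np.ones(top.sum())];s=np.linalg.lstsq(np.c_[Z[top]-.064,np.ones(top.sum())],sg*Y[top]-.145,rcond=None)[0];print('lean',s)
```

```text
[ -6.4  18.  -10.6  98.4   3.7  63.8  68. ] [0.51043453 0.1031866  0.28988234]
1 grey 1341 Y [0.134 0.143 0.164] X [-0.022 -0.004  0.021] Z [0.067 0.106 0.146]
1 wing 374 Y [0.154 0.167 0.18 ] X [-0.012 -0.006  0.004] Z [0.11  0.138 0.145]
lean [ 0.14636718 -0.00846867]
-1 grey 1392 Y [0.134 0.147 0.183] X [-0.022 -0.003  0.021] Z [0.067 0.105 0.146]
-1 wing 482 Y [0.159 0.174 0.185] X [-0.012 -0.004  0.006] Z [0.104 0.133 0.143]
lean [ 0.2089695  -0.00677805]
```

```bash
python3 -m jog '[{"claw":0,"x":0.8,"y":1.7,"z":0,"ax":0,"ay":0,"az":-0.131},{"claw":0,"x":0.8,"y":1.7,"z":0,"ax":0,"ay":0,"az":-0.131},{"claw":0,"x":0.8,"y":1.7,"z":0,"ax":0,"ay":0,"az":-0.131},{"claw":0,"x":0.8,"y":1.7,"z":0,"ax":0,"ay":0,"az":-0.131},{"claw":0,"x":0.8,"y":1.7,"z":0,"ax":0,"ay":0,"az":-0.131},{"claw":0,"x":0.8,"y":1.8,"z":0,"ax":0,"ay":0,"az":-0.131},{"claw":0,"x":0.8,"y":1.8,"z":0,"ax":0,"ay":0,"az":-0.131},{"claw":0,"x":0.8,"y":1.8,"z":0,"ax":0,"ay":0,"az":-0.131},{"claw":0,"x":0.8,"y":1.8,"z":0,"ax":0,"ay":0,"az":-0.131},{"claw":0,"x":0.7,"y":1.8,"z":0,"ax":0,"ay":0,"az":-0.131},{"claw":0,"x":0.7,"y":1.8,"z":0,"ax":0,"ay":0,"az":-0.131},{"claw":0,"x":0.7,"y":1.8,"z":0,"ax":0,"ay":0,"az":-0.131},{"claw":0,"x":0,"y":0,"z":0,"ax":0,"ay":0,"az":0},{"claw":0,"x":0,"y":0,"z":0,"ax":0,"ay":0,"az":0}]'
python3 - <<'E'
from h import *
o=robot.get_obs();print(o['joints'].round(1),o['ee_pos'],o['orientation'])
E
```

```text
clock: 21.9
ee_pos: [0.6032, 0.3143, 0.2882]
orientation: [-180.0, 0.1, 86.3]
force: [0.3, -0.6, 0.4]
grip_width: 0.0
[-34.5  33.1   9.   73.5  -5.1  73.8 -29.2] [0.60317062 0.3142915  0.28816879] [-1.79975506e+02  7.72922338e-02  8.62820427e+01]
```

```bash
python3 -m jog '[{"claw":0,"x":0,"y":0,"z":-4,"ax":0,"ay":0,"az":0},{"claw":0,"x":0,"y":0,"z":-4,"ax":0,"ay":0,"az":0},{"claw":0,"x":0,"y":0,"z":-3,"ax":0,"ay":0,"az":0},{"claw":0,"x":0,"y":0,"z":-2.3,"ax":0,"ay":0,"az":0},{"claw":0,"x":0,"y":0,"z":0,"ax":0,"ay":0,"az":0},{"claw":0,"x":-0.1,"y":-1.5,"z":0,"ax":0,"ay":0,"az":0},{"claw":0,"x":-0.05,"y":-0.8,"z":0,"ax":0,"ay":0,"az":0},{"claw":0,"x":-0.05,"y":-0.8,"z":0,"ax":0,"ay":0,"az":0},{"claw":0,"x":-0.05,"y":-0.8,"z":0,"ax":0,"ay":0,"az":0},{"claw":0,"x":-0.05,"y":-0.8,"z":0,"ax":0,"ay":0,"az":0}]'
python3 - <<'E'
from h import *
c=dump('wrist');save(c,'w11.png')
c=dump('side');save(c,'s11.png',4,(180,140,310,290))
E
```

```text
clock: 22.9
ee_pos: [0.6004, 0.2669, 0.1575]
orientation: [179.9, -0.1, 86.1]
force: [0.9, 2.9, 3.6]
grip_width: 0.0002
```

View pics/w11.png

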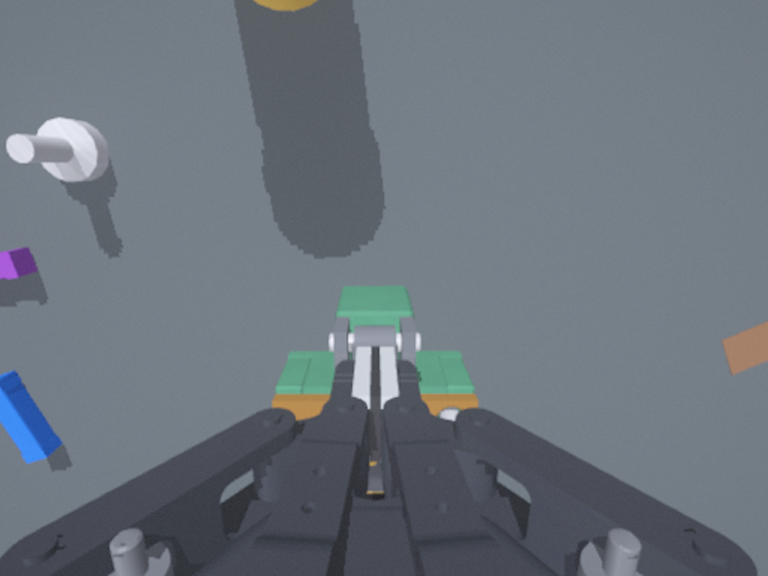

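View pics/s11.png

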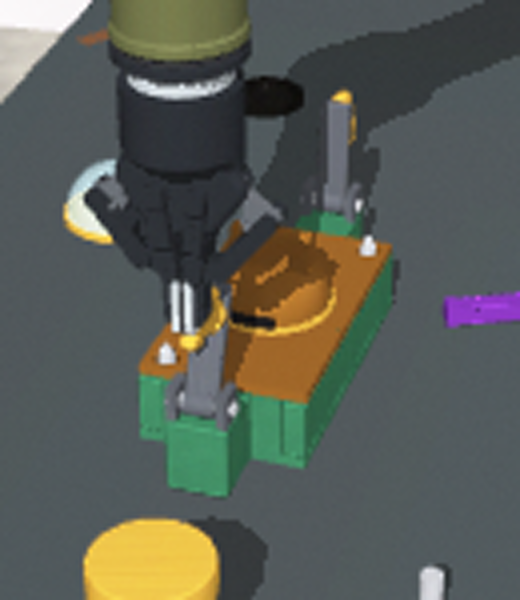

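```bash
python3 -m jog '[{"claw":0,"x":-0.15,"y":-0.8,"z":0,"ax":0,"ay":0,"az":0},{"claw":0,"x":-0.05,"y":-0.8,"z":0,"ax":0,"ay":0,"az":0},{"claw":0,"x":-0.05,"y":-0.8,"z":0,"ax":0,"ay":0,"az":0},{"claw":0,"x":-0.05,"y":-0.8,"z":0,"ax":0,"ay":0,"az":0},{"claw":0,"x":-0.05,"y":-0.4,"z":0,"ax":0,"ay":0,"az":0},{"claw":0,"x":0,"y":0,"z":0,"ax":0,"ay":0,"az":0}]'
python3 - <<'E'
from h import *
c=dump('side');save(c,'s12.png',4,(180,140,310,290))
E
```

```text
clock: 23.6
ee_pos: [0.596, 0.2297, 0.1558]
orientation: [-179.9, 0.1, 86.0]
force: [0.1, -0.8, -1.6]
grip_width: -0.0001
```

View pics/s12.png

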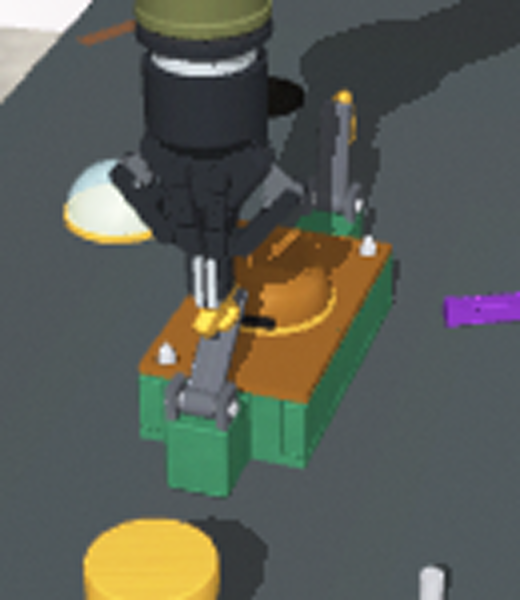

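The wing may have turned while I was pushing. Backing off to look.

```bash
python3 -m jog '[{"claw":0,"x":0.05,"y":1,"z":2,"ax":0,"ay":0,"az":0},{"claw":0,"x":0,"y":0,"z":4,"ax":0,"ay":0,"az":0},{"claw":0,"x":0.3,"y":-4,"z":4,"ax":0,"ay":0,"az":0},{"claw":0,"x":0.3,"y":-4,"z":2,"ax":0,"ay":0,"az":0},{"claw":0,"x":0,"y":-4,"z":0,"ax":0,"ay":0,"az":0},{"claw":0,"x":0,"y":-4,"z":0,"ax":0,"ay":0,"az":0},{"claw":0,"x":0,"y":0,"z":0,"ax":0,"ay":0,"az":0},{"claw":0,"x":0,"y":0,"z":0,"ax":0,"ay":0,"az":0}]'
python3 - <<'E'
from h import *
c=dump('wrist');save(c,'w13.png')
c=dump('side');save(c,'s13.png',6,(195,195,285,265))
E
```

```text
clock: 24.45
ee_pos: [0.6023, 0.0848, 0.2714]
orientation: [-180.0, 0.0, 86.0]
force: [-0.2, 0.0, 0.0]
grip_width: -0.0002
```

View pics/w13.png

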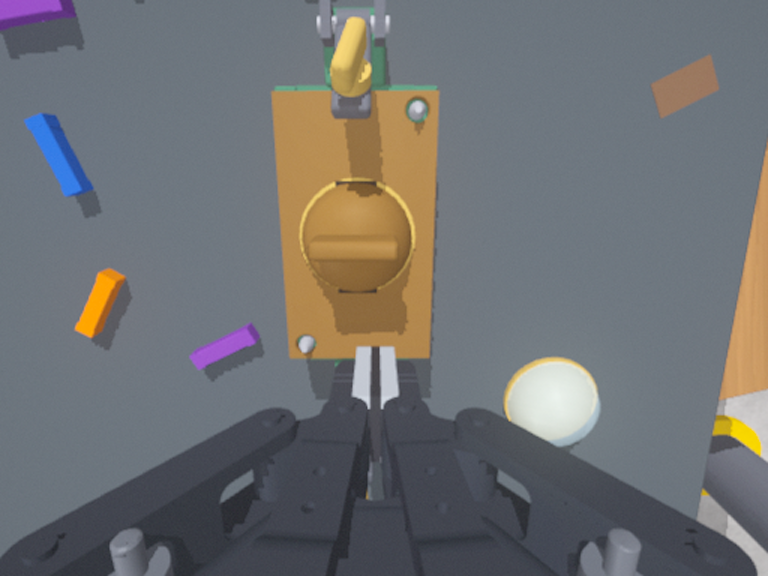

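View pics/s13.png

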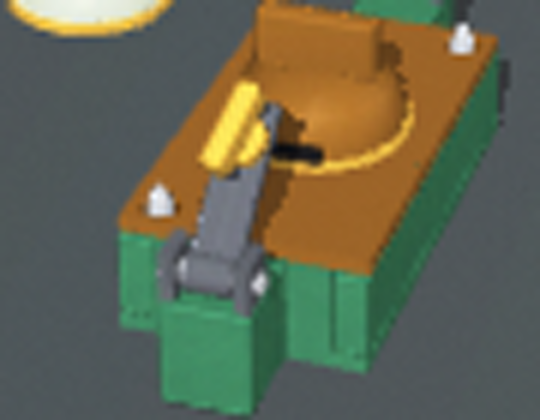

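```bash
python3 -m jog '[{"claw":0,"x":-0.2,"y":3.7,"z":0,"ax":0,"ay":0,"az":0},{"claw":0,"x":-0.3,"y":3.7,"z":0,"ax":0,"ay":0,"az":0},{"claw":0,"x":-0.3,"y":3.8,"z":0,"ax":0,"ay":0,"az":0},{"claw":0,"x":0,"y":0,"z":-4,"ax":0,"ay":0,"az":0},{"claw":0,"x":0,"y":0,"z":-4,"ax":0,"ay":0,"az":0},{"claw":0,"x":0,"y":0,"z":-1,"ax":0,"ay":0,"az":0},{"claw":0,"x":0,"y":0,"z":-1,"ax":0,"ay":0,"az":0},{"claw":0,"x":0,"y":0,"z":-1,"ax":0,"ay":0,"az":0},{"claw":0,"x":0,"y":0,"z":0,"ax":0,"ay":0,"az":0}]'
```

```text
clock: 25.45
ee_pos: [0.5955, 0.1949, 0.1632]
orientation: [179.9, 0.2, 86.0]
force: [-1.7, -5.4, 5.4]
grip_width: 0.0003
```

```bash
python3 -m jog '[{"claw":0,"x":0,"y":-0.1,"z":-0.7,"ax":0,"ay":0,"az":0},{"claw":0,"x":0,"y":-0.1,"z":-0.7,"ax":0,"ay":0,"az":0},{"claw":0,"x":0,"y":-0.1,"z":-0.7,"ax":0,"ay":0,"az":0},{"claw":0,"x":0,"y":0,"z":0,"ax":0,"ay":0,"az":0}]'
python3 - <<'E'
from h import *
c=dump('side');save(c,'s14.png',6,(195,185,285,265))
E
```

```text
clock: 25.85
ee_pos: [0.5987, 0.178, 0.1461]
orientation: [179.5, 0.9, 85.4]
force: [-4.9, -37.7, 32.7]
grip_width: 0.0001
```

View pics/s14.png

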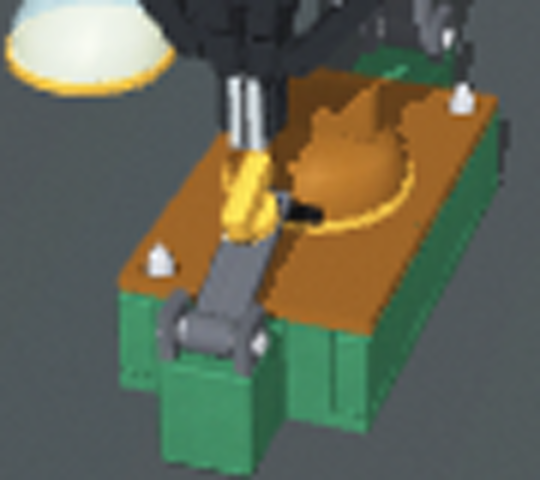

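Pressing against the arm's end face jams. I'll lift and press farther out, on top of the wing.

```bash
python3 -m jog '[{"claw":0,"x":0,"y":-0.5,"z":1.5,"ax":0,"ay":0,"az":0},{"claw":0,"x":0,"y":-1,"z":3,"ax":0,"ay":0,"az":0},{"claw":0,"x":0,"y":-2,"z":3,"ax":0,"ay":0,"az":0},{"claw":0,"x":0,"y":-3,"z":3,"ax":0,"ay":0,"az":0},{"claw":0,"x":0,"y":-4,"z":0,"ax":0,"ay":0,"az":0},{"claw":0,"x":0,"y":0,"z":0,"ax":0,"ay":0,"az":0}]'
python3 - <<'E'
from h import *
o=robot.get_obs();print(o['ee_pos'],o['orientation'],o['force'])
c=dump('wrist');save(c,'w15.png');z=c;P=cloud(c)
a=np.radians(-3.8);ex=np.array([np.cos(a),np.sin(a)]);ey=np.array([-np.sin(a),np.cos(a)])
d=P[...,:2]-[.5884,.1022];X=d@ex;Y=d@ey;Z=P[...,2]
k=(abs(X)<.03)&(Y>.05)&(Y<.2)&(Z>.066)
yel=(z['frame'][...,2].astype(int)-z['frame'][...,0]>90)&k
for nm,kk in(('grey',k&~yel),('wing',yel)):
    if kk.sum(): print(nm,kk.sum(),'s',np.percentile(.145-Y[kk],[1,50,99]).round(3),'X',np.percentile(X[kk],[1,50,99]).round(3),'Z',np.percentile(Z[kk],[1,50,99]).round(3))
c=dump('side');save(c,'s15.png',6,(195,185,285,265))
E
```

```text
clock: 26.5
ee_pos: [0.5959, 0.0825, 0.2486]
orientation: [179.7, 0.2, 85.6]
force: [0.4, -0.4, -0.0]
grip_width: -0.0002
[0.5958771  0.08247476 0.24858785] [1.79664463e+02 1.61373426e-01 8.56007259e+01] [ 0.35022423 -0.41902366 -0.04078489]
grey 1810 s [-0.001  0.014  0.075] X [-0.023  0.001  0.023] Z [0.067 0.078 0.117]
wing 973 s [0.025 0.048 0.066] X [-0.011 -0.     0.011] Z [0.098 0.117 0.126]
```

View pics/w15.png

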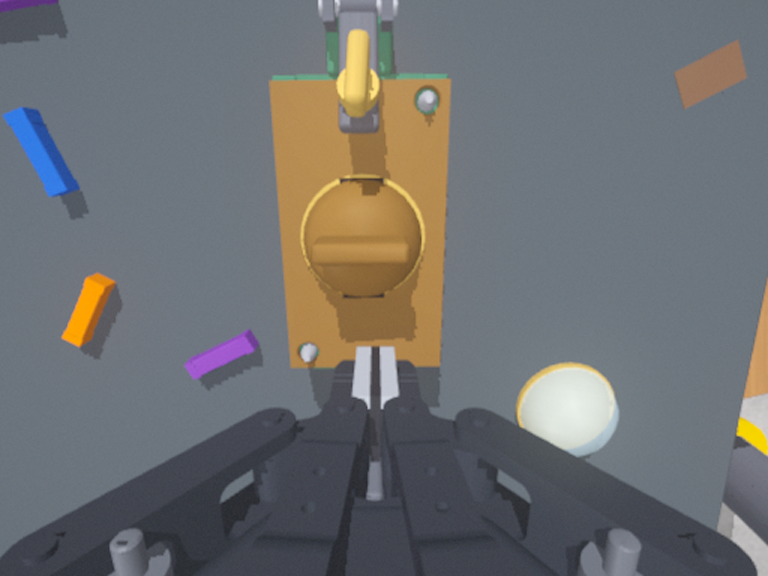

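View pics/s15.png

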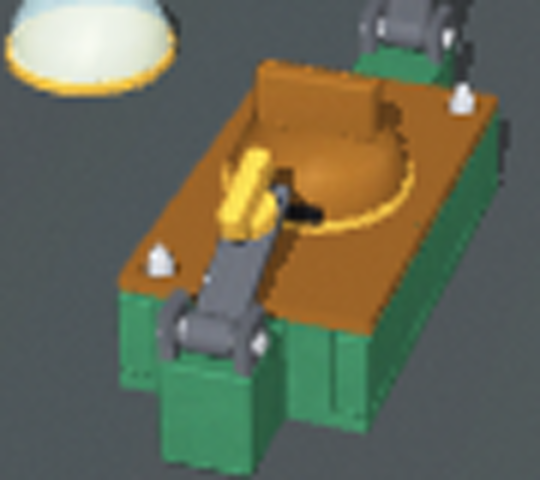

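```bash
python3 -m jog '[{"claw":0,"x":-0.1,"y":3.7,"z":0,"ax":0,"ay":0,"az":0.01},{"claw":0,"x":0,"y":3.8,"z":0,"ax":0,"ay":0,"az":0},{"claw":0,"x":0,"y":3.8,"z":0,"ax":0,"ay":0,"az":0},{"claw":0,"x":0,"y":0,"z":-4,"ax":0,"ay":0,"az":0},{"claw":0,"x":0,"y":0,"z":-4,"ax":0,"ay":0,"az":0},{"claw":0,"x":0,"y":0,"z":-1,"ax":0,"ay":0,"az":0},{"claw":0,"x":0,"y":0,"z":-0.7,"ax":0,"ay":0,"az":0},{"claw":0,"x":0,"y":0,"z":-0.7,"ax":0,"ay":0,"az":0},{"claw":0,"x":0,"y":0,"z":0,"ax":0,"ay":0,"az":0}]'
```

```text
clock: 27.5
ee_pos: [0.5942, 0.203, 0.1422]
orientation: [179.9, -0.0, 86.7]
force: [-0.0, -0.1, 0.3]
grip_width: -0.0001
```

```bash
python3 -m jog '[{"claw":0,"x":0,"y":-0.2,"z":-0.5,"ax":0,"ay":0,"az":0},{"claw":0,"x":0,"y":-0.2,"z":-0.5,"ax":0,"ay":0,"az":0},{"claw":0,"x":0,"y":-0.2,"z":-0.4,"ax":0,"ay":0,"az":0},{"claw":0,"x":0,"y":0,"z":0,"ax":0,"ay":0,"az":0}]'
```

```text
clock: 27.9
ee_pos: [0.5933, 0.1962, 0.1269]
orientation: [-180.0, 0.0, 86.6]
force: [-0.2, -0.6, 0.2]
grip_width: 0.0003
```

Run:
```python
from h import *
c=dump('side');save(c,'s16.png',6,(195,170,285,265))
```

```text
(no output)
```

View pics/s16.png

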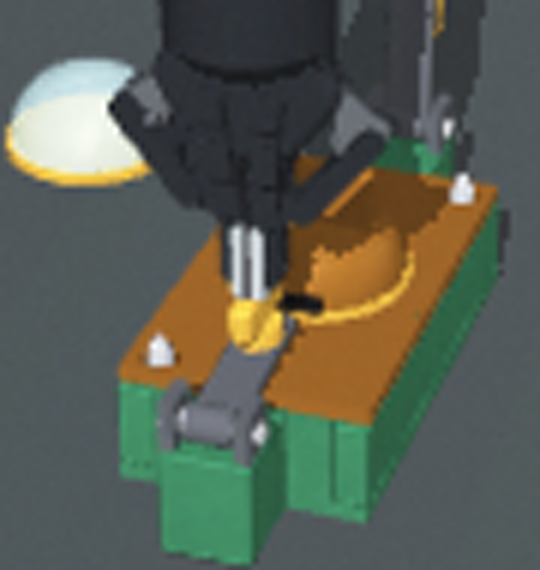

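Nearly flat. Pressing on gently until the force rises.

```bash
python3 -m jog '[{"claw":0,"x":0,"y":-0.2,"z":-0.3,"ax":0,"ay":0,"az":0},{"claw":0,"x":0,"y":-0.2,"z":-0.2,"ax":0,"ay":0,"az":0},{"claw":0,"x":0,"y":0,"z":0,"ax":0,"ay":0,"az":0}]'
python3 -m jog '[{"claw":0,"x":0,"y":0,"z":-0.2,"ax":0,"ay":0,"az":0},{"claw":0,"x":0,"y":0,"z":0,"ax":0,"ay":0,"az":0}]'
```

```text
clock: 28.25
ee_pos: [0.5932, 0.1932, 0.1222]
orientation: [-180.0, -0.0, 86.7]
force: [-0.5, 0.9, -0.0]
grip_width: 0.0001
clock: 28.45
ee_pos: [0.5935, 0.1931, 0.1219]
orientation: [180.0, -0.0, 86.7]
force: [-4.5, 0.5, 12.6]
grip_width: -0.0001
```

```bash
python3 -m jog '[{"claw":0,"x":0,"y":0,"z":2,"ax":0,"ay":0,"az":0},{"claw":0,"x":0,"y":0,"z":4,"ax":0,"ay":0,"az":0},{"claw":0,"x":0,"y":-2,"z":5,"ax":0,"ay":0,"az":0},{"claw":0,"x":-0.1,"y":-4,"z":4,"ax":0,"ay":0,"az":0},{"claw":0,"x":-0.2,"y":-4,"z":2,"ax":0,"ay":0,"az":0},{"claw":0,"x":-0.3,"y":-4,"z":0,"ax":0,"ay":0,"az":0},{"claw":0,"x":-0.3,"y":-4,"z":0,"ax":0,"ay":0,"az":0},{"claw":0,"x":-0.3,"y":-4,"z":0,"ax":0,"ay":0,"az":0},{"claw":0,"x":-0.3,"y":-4,"z":0,"ax":0,"ay":0,"az":0},{"claw":0,"x":-0.3,"y":-4,"z":0,"ax":0,"ay":0,"az":0},{"claw":0,"x":0,"y":0,"z":0,"ax":0,"ay":0,"az":0},{"claw":0,"x":0,"y":0,"z":0,"ax":0,"ay":0,"az":0}]'
python3 - <<'E'
from h import *
o=robot.get_obs();print(o['ee_pos'],o['orientation'],o['joints'].round(1))
c=dump('wrist');save(c,'w17.png')
c=dump('side');save(c,'s17.png',5,(190,150,320,265))
E
```

```text
clock: 29.65
ee_pos: [0.5752, -0.1023, 0.282]
orientation: [-180.0, 0.0, 86.5]
force: [1.1, 0.1, -0.0]
grip_width: -0.0001
[ 0.57516337 -0.10226934  0.28198927] [-1.79978435e+02  6.30105435e-03  8.65145633e+01] [ 0.4 24.4 11.1 90.2 -5.  66.   9.2]
```

View pics/w17.png

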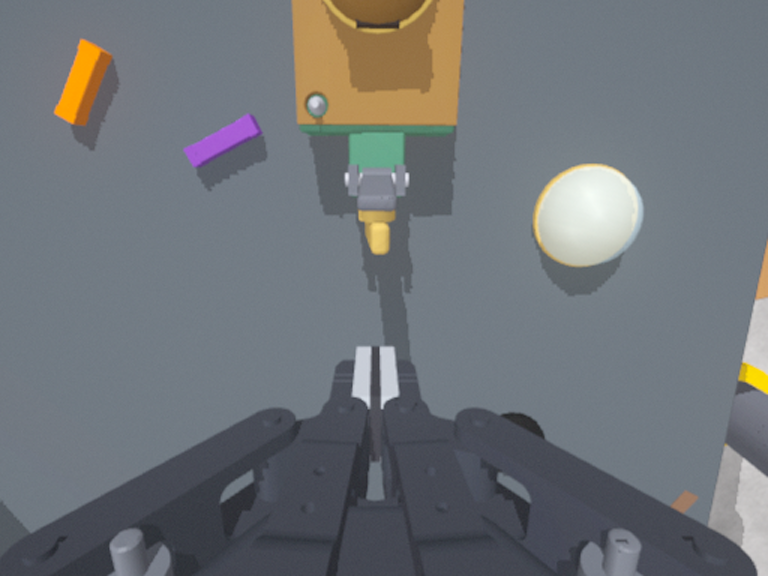

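View pics/s17.png

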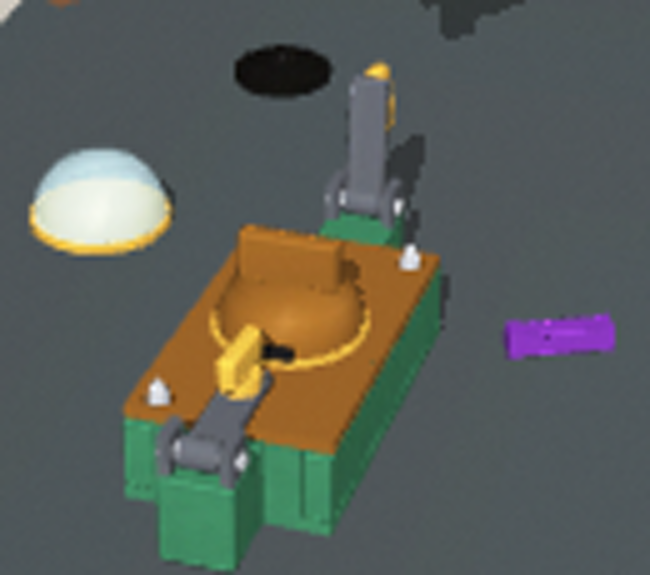

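```bash
python3 -m jog '[{"claw":0,"x":-0.15,"y":-1,"z":-2,"ax":0,"ay":0,"az":0},{"claw":0,"x":0,"y":0,"z":-4,"ax":0,"ay":0,"az":0},{"claw":0,"x":0,"y":0,"z":-4,"ax":0,"ay":0,"az":0},{"claw":0,"x":0,"y":0,"z":-2.7,"ax":0,"ay":0,"az":0},{"claw":0,"x":0,"y":0,"z":0,"ax":0,"ay":0,"az":0},{"claw":0,"x":0.1,"y":1.5,"z":0,"ax":0,"ay":0,"az":0},{"claw":0,"x":0.1,"y":1,"z":0,"ax":0,"ay":0,"az":0},{"claw":0,"x":0.05,"y":0.8,"z":0,"ax":0,"ay":0,"az":0},{"claw":0,"x":0.05,"y":0.8,"z":0,"ax":0,"ay":0,"az":0},{"claw":0,"x":0.05,"y":0.8,"z":0,"ax":0,"ay":0,"az":0},{"claw":0,"x":0.05,"y":0.8,"z":0,"ax":0,"ay":0,"az":0}]'
python3 -m jog '[{"claw":0,"x":0.05,"y":0.8,"z":0,"ax":0,"ay":0,"az":0},{"claw":0,"x":0.05,"y":0.8,"z":0,"ax":0,"ay":0,"az":0},{"claw":0,"x":0.05,"y":0.8,"z":0,"ax":0,"ay":0,"az":0},{"claw":0,"x":0.05,"y":0.6,"z":0,"ax":0,"ay":0,"az":0},{"claw":0,"x":0,"y":0,"z":0,"ax":0,"ay":0,"az":0}]'
python3 - <<'E'
from h import *
c=dump('side');save(c,'s18.png',5,(190,150,320,265))
E
```

```text
clock: 30.85
ee_pos: [0.5785, -0.0533, 0.1559]
orientation: [179.9, -0.0, 86.7]
force: [1.4, -2.9, 4.2]
grip_width: -0.0
clock: 31.35
ee_pos: [0.5796, -0.0223, 0.1546]
orientation: [-179.9, -0.1, 86.8]
force: [-0.2, -0.7, 0.2]
grip_width: -0.0003
```

View pics/s18.png

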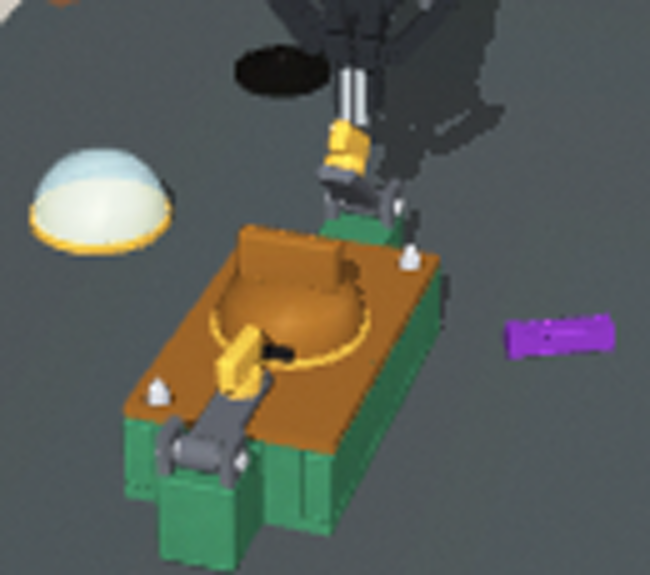

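```bash
python3 -m jog '[{"claw":0,"x":0,"y":0,"z":0.8,"ax":0,"ay":0,"az":0},{"claw":0,"x":0.05,"y":0.8,"z":0,"ax":0,"ay":0,"az":0},{"claw":0,"x":0.05,"y":0.8,"z":0,"ax":0,"ay":0,"az":0},{"claw":0,"x":0,"y":0,"z":0,"ax":0,"ay":0,"az":0}]'
python3 -m jog '[{"claw":0,"x":0,"y":-0.5,"z":1.5,"ax":0,"ay":0,"az":0},{"claw":0,"x":0,"y":-2,"z":3,"ax":0,"ay":0,"az":0},{"claw":0,"x":0,"y":-3.5,"z":3,"ax":0,"ay":0,"az":0},{"claw":0,"x":-0.2,"y":-4,"z":3,"ax":0,"ay":0,"az":0},{"claw":0,"x":-0.2,"y":-4,"z":0,"ax":0,"ay":0,"az":0},{"claw":0,"x":0,"y":0,"z":0,"ax":0,"ay":0,"az":0}]'
python3 - <<'E'
from h import *
o=robot.get_obs();print(o['ee_pos'],o['orientation'],o['force'])
c=dump('wrist');save(c,'w19.png');z=c;P=cloud(c)
a=np.radians(-3.8);ex=np.array([np.cos(a),np.sin(a)]);ey=np.array([-np.sin(a),np.cos(a)])
d=P[...,:2]-[.5884,.1022];X=d@ex;Y=-d@ey;Z=P[...,2]
k=(abs(X)<.03)&(Y>.05)&(Y<.2)&(Z>.066)
yel=(z['frame'][...,2].astype(int)-z['frame'][...,0]>90)&k
for nm,kk in(('grey',k&~yel),('wing',yel)):
    if kk.sum(): print(nm,kk.sum(),'s',np.percentile(.145-Y[kk],[1,50,99]).round(3),'X',np.percentile(X[kk],[1,50,99]).round(3),'Z',np.percentile(Z[kk],[1,50,99]).round(3))
c=dump('side');save(c,'s19.png',5,(190,150,320,265))
E
```

```text
clock: 31.8
ee_pos: [0.5812, -0.0061, 0.1632]
orientation: [180.0, -0.1, 86.8]
force: [0.1, 1.0, -0.1]
grip_width: -0.0
clock: 32.4
ee_pos: [0.5758, -0.1554, 0.2693]
orientation: [179.9, 0.3, 86.2]
force: [0.6, 0.8, -0.0]
grip_width: 0.0001
[ 0.57583463 -0.1554343   0.26931761] [179.90119942   0.2649952   86.1733117 ] [ 0.63059255  0.77482188 -0.02584025]
grey 1598 s [-0.011  0.007  0.036] X [-0.023  0.001  0.022] Z [0.067 0.078 0.124]
wing 769 s [0.014 0.033 0.045] X [-0.011 -0.001  0.011] Z [0.108 0.123 0.135]
```

View pics/w19.png

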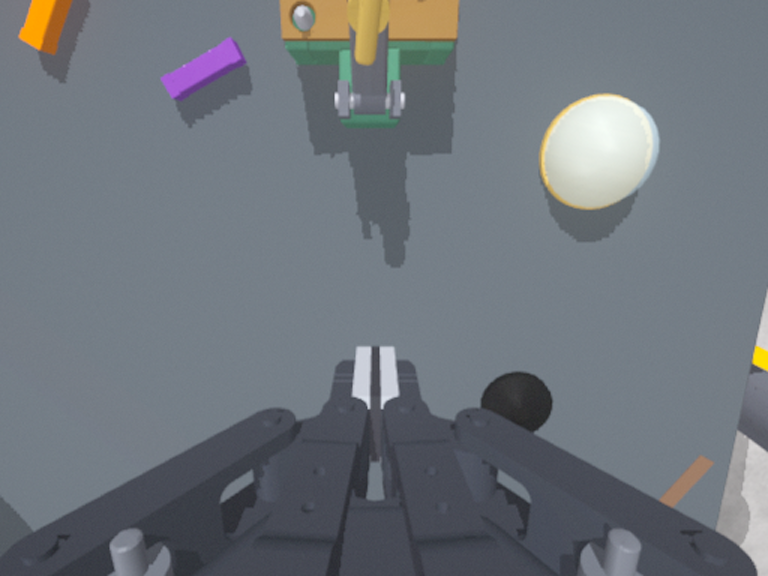

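View pics/s19.png

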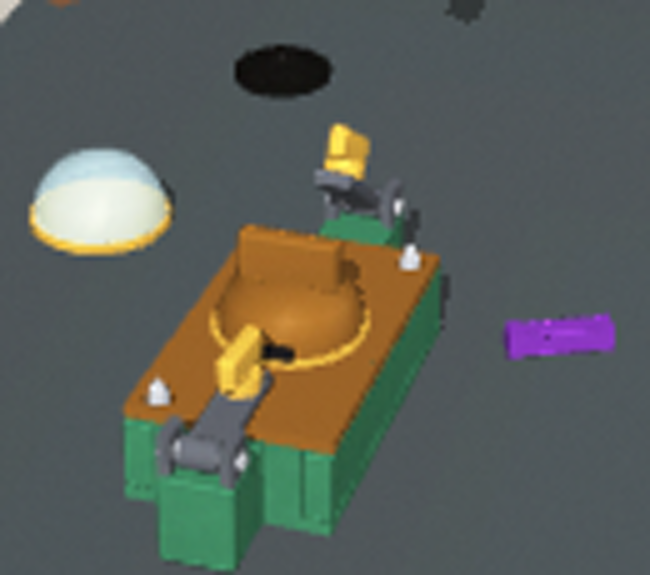

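```bash
python3 -m jog '[{"claw":0,"x":0.2,"y":3.8,"z":0,"ax":0,"ay":0,"az":0},{"claw":0,"x":0.2,"y":3.8,"z":0,"ax":0,"ay":0,"az":0},{"claw":0,"x":0.2,"y":3.8,"z":0,"ax":0,"ay":0,"az":0},{"claw":0,"x":0,"y":3.8,"z":0,"ax":0,"ay":0,"az":0},{"claw":0,"x":0,"y":0,"z":-4,"ax":0,"ay":0,"az":0},{"claw":0,"x":0,"y":0,"z":-4,"ax":0,"ay":0,"az":0},{"claw":0,"x":0,"y":0,"z":-1.5,"ax":0,"ay":0,"az":0},{"claw":0,"x":0,"y":0.1,"z":-0.5,"ax":0,"ay":0,"az":0},{"claw":0,"x":0,"y":0.1,"z":-0.5,"ax":0,"ay":0,"az":0},{"claw":0,"x":0,"y":0.1,"z":-0.5,"ax":0,"ay":0,"az":0},{"claw":0,"x":0,"y":0,"z":0,"ax":0,"ay":0,"az":0}]'
```

```text
clock: 33.6
ee_pos: [0.5846, 0.011, 0.1602]
orientation: [179.8, -0.3, 86.9]
force: [0.2, 4.4, 6.2]
grip_width: -0.0001
```

```bash
python3 -m jog '[{"claw":0,"x":0,"y":0,"z":1,"ax":0,"ay":0,"az":0},{"claw":0,"x":-0.1,"y":-1.4,"z":0,"ax":0,"ay":0,"az":0},{"claw":0,"x":0,"y":0,"z":0,"ax":0,"ay":0,"az":0},{"claw":0,"x":0,"y":0.1,"z":-0.7,"ax":0,"ay":0,"az":0},{"claw":0,"x":0,"y":0.1,"z":-0.5,"ax":0,"ay":0,"az":0},{"claw":0,"x":0,"y":0.1,"z":-0.5,"ax":0,"ay":0,"az":0},{"claw":0,"x":0,"y":0,"z":0,"ax":0,"ay":0,"az":0}]'
```

```text
clock: 34.3
ee_pos: [0.5816, -0.0035, 0.15]
orientation: [-179.9, -0.0, 86.7]
force: [-0.1, 0.8, 0.1]
grip_width: -0.0001
```

```bash
python3 -m jog '[{"claw":0,"x":0,"y":0.2,"z":-0.5,"ax":0,"ay":0,"az":0},{"claw":0,"x":0,"y":0.2,"z":-0.5,"ax":0,"ay":0,"az":0},{"claw":0,"x":0,"y":0.2,"z":-0.5,"ax":0,"ay":0,"az":0},{"claw":0,"x":0,"y":0.2,"z":-0.4,"ax":0,"ay":0,"az":0},{"claw":0,"x":0,"y":0,"z":0,"ax":0,"ay":0,"az":0}]'
python3 - <<'E'
from h import *
c=dump('side');save(c,'s20.png',5,(190,150,320,265))
E
```

```text
clock: 34.8
ee_pos: [0.5816, 0.0045, 0.1313]
orientation: [-179.9, 0.0, 86.7]
force: [-0.0, -0.6, -0.2]
grip_width: 0.0
```

View pics/s20.png

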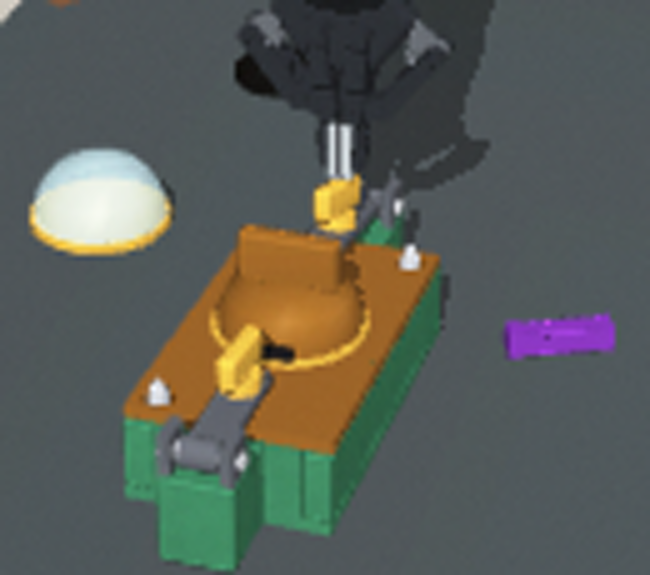

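```bash
python3 -m jog '[{"claw":0,"x":0,"y":0.3,"z":-0.3,"ax":0,"ay":0,"az":0},{"claw":0,"x":0,"y":0.3,"z":-0.3,"ax":0,"ay":0,"az":0},{"claw":0,"x":0,"y":0.2,"z":-0.3,"ax":0,"ay":0,"az":0},{"claw":0,"x":0,"y":0,"z":0,"ax":0,"ay":0,"az":0}]'
python3 -m jog '[{"claw":0,"x":0,"y":0,"z":-0.2,"ax":0,"ay":0,"az":0},{"claw":0,"x":0,"y":0,"z":0,"ax":0,"ay":0,"az":0}]'
```

```text
clock: 35.25
ee_pos: [0.5817, 0.0126, 0.1226]
orientation: [-179.9, -0.0, 86.7]
force: [-0.5, 0.1, -0.1]
grip_width: -0.0001
clock: 35.45
ee_pos: [0.582, 0.0125, 0.122]
orientation: [180.0, -0.0, 86.7]
force: [-3.4, 1.0, 7.6]
grip_width: 0.0001
```

Flat on this side too. Lift and inspect both clamps from over the middle.

```bash
python3 -m jog '[{"claw":0,"x":0,"y":0,"z":-0.1,"ax":0,"ay":0,"az":0},{"claw":0,"x":0,"y":0,"z":2,"ax":0,"ay":0,"az":0},{"claw":0,"x":0,"y":0,"z":4,"ax":0,"ay":0,"az":0},{"claw":40,"x":0,"y":-2,"z":5,"ax":0,"ay":0,"az":0},{"claw":40,"x":0,"y":-4,"z":5,"ax":0,"ay":0,"az":0},{"claw":40,"x":0,"y":-4,"z":0,"ax":0,"ay":0,"az":0},{"claw":40,"x":0,"y":0,"z":0,"ax":0,"ay":0,"az":0},{"claw":40,"x":0,"y":0,"z":0,"ax":0,"ay":0,"az":0}]'
cat >> h.py <<'E'
def wings(c):
    P=cloud(c);f=c['frame'].astype(int)
    a=np.radians(-3.8);ex=np.array([np.cos(a),np.sin(a)]);ey=np.array([-np.sin(a),np.cos(a)])
    d=P[...,:2]-[.5884,.1022];X=d@ex;Y=d@ey;Z=P[...,2]
    for sg in(1,-1):
        k=(abs(X)<.035)&(sg*Y>.05)&(sg*Y<.125)&(Z>.09)&(Z<.13)
        if k.sum()<20: print(sg,'none');continue
        q=np.c_[X[k],Y[k]]
        print(sg,'wing boxframe',rect(q),'Z',np.percentile(Z[k],[5,50,95]).round(4))
        k=(abs(X)<.012)&(sg*Y>.064)&(sg*Y<.15)&(Z>.0645)&(Z<.08)&(abs(sg*Y-.085)>.024)
        if k.sum()>20:
            s=np.polyfit(.145-sg*Y[k],Z[k],1);print('   arm slope deg',np.degrees(np.arctan(s[0])).round(2),'z at tip',np.polyval(s,.075).round(4),k.sum())
E
python3 - <<'E'
from h import *
c=dump('wrist');save(c,'w21.png');wings(c)
print(robot.get_obs()['ee_pos'])
c=dump('top');save(c,'t21.png',5,(180,150,330,230));wings(c)
c=dump('side');wings(c)
E
```

```text
clock: 36.25
ee_pos: [0.5816, -0.0789, 0.2655]
orientation: [-180.0, -0.0, 86.5]
force: [-0.4, 0.6, 0.8]
grip_width: 0.0344
1 none
-1 wing boxframe c -0.3 -85.5  41.6x11.9 long 78.31 n 562 Z [0.0942 0.097  0.0985]
   arm slope deg -5.57 z at tip 0.0646 830
[ 0.5816948  -0.07732653  0.26512123]
1 wing boxframe c 0.7 82.7  39.3x11.9 long 84.79 n 61 Z [0.0927 0.097  0.1009]
   arm slope deg -3.9 z at tip 0.0667 110
-1 wing boxframe c 1.0 -86.0  40.7x12.5 long 79.73 n 63 Z [0.093  0.0971 0.102 ]
   arm slope deg -6.1 z at tip 0.0645 117
1 wing boxframe c 0.8 87.7  42.9x11.3 long 85.96 n 45 Z [0.0918 0.0949 0.0973]
   arm slope deg -5.78 z at tip 0.0634 65
-1 wing boxframe c 2.0 -81.9  43.3x11.9 long 81.33 n 35 Z [0.0913 0.0948 0.0975]
   arm slope deg -4.79 z at tip 0.0641 28
```

View pics/w21.png

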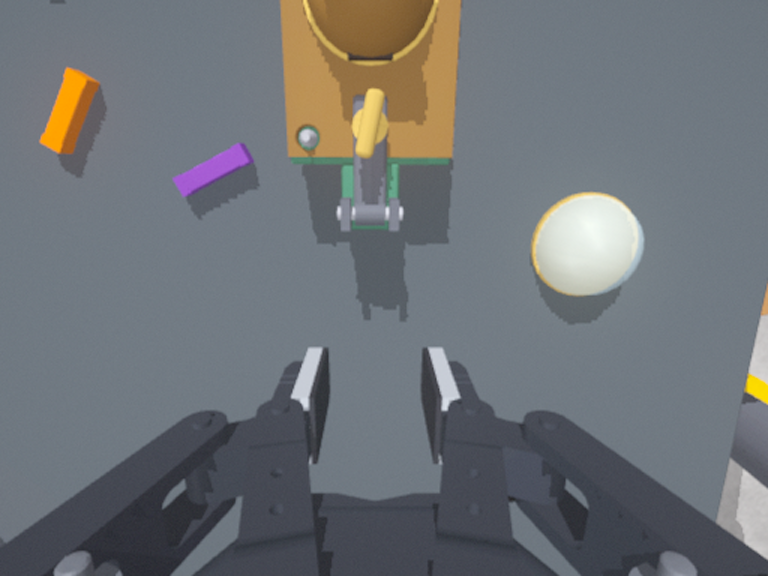

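View pics/t21.png

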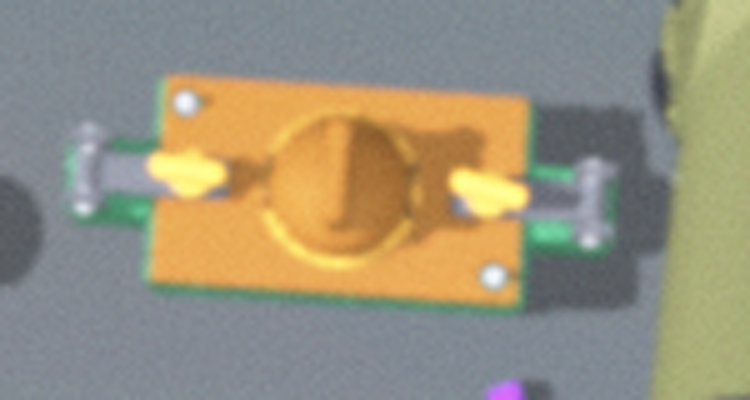

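```bash
python3 -m jog '[{"claw":40,"x":0.1,"y":3,"z":0,"ax":0,"ay":0,"az":-0.07},{"claw":40,"x":0,"y":3.2,"z":0,"ax":0,"ay":0,"az":-0.07},{"claw":40,"x":0,"y":3.2,"z":0,"ax":0,"ay":0,"az":-0.07},{"claw":40,"x":0,"y":0,"z":-4,"ax":0,"ay":0,"az":0},{"claw":40,"x":0,"y":0,"z":-4,"ax":0,"ay":0,"az":0},{"claw":40,"x":0,"y":0,"z":-3,"ax":0,"ay":0,"az":0},{"claw":40,"x":0,"y":0,"z":0,"ax":0,"ay":0,"az":0},{"claw":40,"x":0,"y":0,"z":0,"ax":0,"ay":0,"az":0}]'
python3 - <<'E'
from h import *
c=dump('wrist');save(c,'w22.png')
E
```

```text
clock: 37.2
ee_pos: [0.583, 0.0171, 0.1557]
orientation: [-179.9, 0.0, 74.7]
force: [-0.1, -0.3, 0.9]
grip_width: 0.034
```

View pics/w22.png

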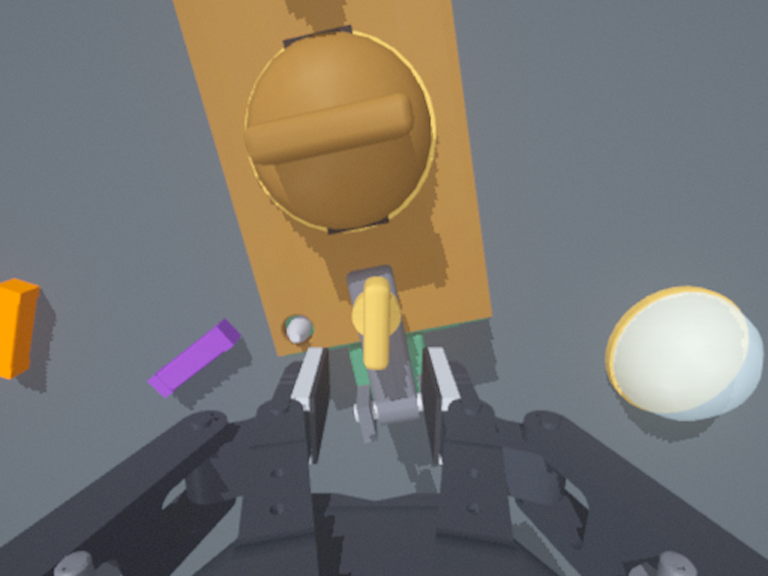

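```bash
python3 -m jog '[{"claw":40,"x":0,"y":0,"z":-2,"ax":0,"ay":0,"az":0},{"claw":40,"x":0,"y":0,"z":-2,"ax":0,"ay":0,"az":0},{"claw":40,"x":0,"y":0,"z":-1.5,"ax":0,"ay":0,"az":0},{"claw":0,"x":0,"y":0,"z":0,"ax":0,"ay":0,"az":0},{"claw":0,"x":0,"y":0,"z":0,"ax":0,"ay":0,"az":0},{"claw":0,"x":0,"y":0,"z":0,"ax":0,"ay":0,"az":0},{"claw":0,"x":0,"y":0,"z":0,"ax":0,"ay":0,"az":0},{"claw":0,"x":0,"y":0,"z":0,"ax":0,"ay":0,"az":0},{"claw":0,"x":0,"y":0,"z":0,"ax":0,"ay":0,"az":0}]'
python3 - <<'E'
from h import *
o=robot.get_obs();print(o['ft_torque'],o['joints'].round(1))
E
```

```text
clock: 38.15
ee_pos: [0.5833, 0.0163, 0.1013]
orientation: [179.9, -0.0, 74.6]
force: [-1.1, 0.1, 1.1]
grip_width: 0.0188
[ 0.11859668  0.33628175 -0.00822968] [-11.1  35.1  11.2 103.7  -9.6  42.1 -10.1]
```

The width of 18.8 mm suggests the jaws closed on the hub, not the 12 mm wing. Reopening and gripping a little higher.

```bash
python3 -m jog '[{"claw":40,"x":0,"y":0,"z":0,"ax":0,"ay":0,"az":0},{"claw":40,"x":0,"y":0,"z":0,"ax":0,"ay":0,"az":0},{"claw":40,"x":0,"y":0,"z":0,"ax":0,"ay":0,"az":0},{"claw":40,"x":-0.05,"y":0.05,"z":0.7,"ax":0,"ay":0,"az":0},{"claw":0,"x":0,"y":0,"z":0,"ax":0,"ay":0,"az":0},{"claw":0,"x":0,"y":0,"z":0,"ax":0,"ay":0,"az":0},{"claw":0,"x":0,"y":0,"z":0,"ax":0,"ay":0,"az":0},{"claw":0,"x":0,"y":0,"z":0,"ax":0,"ay":0,"az":0},{"claw":0,"x":0,"y":0,"z":0,"ax":0,"ay":0,"az":0},{"claw":0,"x":0,"y":0,"z":0,"ax":0,"ay":0,"az":0}]'
python3 - <<'E'
from h import *
o=robot.get_obs();print(o['ft_torque'])
E
```

```text
clock: 39.15
ee_pos: [0.5833, 0.0167, 0.1079]
orientation: [179.9, -0.0, 74.6]
force: [3.6, 0.9, 3.5]
grip_width: 0.0103
[-0.08028442 -0.66026384 -0.08059352]
```

```bash
python3 -m jog '[{"claw":0,"x":0,"y":0,"z":0,"ax":0,"ay":0,"az":-0.1},{"claw":0,"x":0,"y":0,"z":0,"ax":0,"ay":0,"az":-0.1},{"claw":0,"x":0,"y":0,"z":0,"ax":0,"ay":0,"az":-0.1},{"claw":0,"x":0,"y":0,"z":0,"ax":0,"ay":0,"az":-0.1},{"claw":0,"x":0,"y":0,"z":0,"ax":0,"ay":0,"az":-0.1},{"claw":0,"x":0,"y":0,"z":0,"ax":0,"ay":0,"az":-0.1},{"claw":0,"x":0,"y":0,"z":0,"ax":0,"ay":0,"az":-0.1},{"claw":0,"x":0,"y":0,"z":0,"ax":0,"ay":0,"az":-0.1},{"claw":0,"x":0,"y":0,"z":0,"ax":0,"ay":0,"az":-0.1},{"claw":0,"x":0,"y":0,"z":0,"ax":0,"ay":0,"az":-0.1},{"claw":0,"x":0,"y":0,"z":0,"ax":0,"ay":0,"az":-0.1},{"claw":0,"x":0,"y":0,"z":0,"ax":0,"ay":0,"az":-0.1},{"claw":0,"x":0,"y":0,"z":0,"ax":0,"ay":0,"az":-0.1},{"claw":0,"x":0,"y":0,"z":0,"ax":0,"ay":0,"az":0}]'
python3 - <<'E'
from h import *
o=robot.get_obs();print(o['ft_torque'])
E
```

```text
clock: 40.55
ee_pos: [0.5824, 0.0181, 0.1078]
orientation: [-179.9, 0.0, 0.0]
force: [0.3, 3.6, 6.4]
grip_width: 0.0105
[ 0.71474605 -0.00974783 -0.05626966]
```

```bash
python3 -m jog '[{"claw":0,"x":0,"y":0,"z":0,"ax":0,"ay":0,"az":-0.05},{"claw":0,"x":0,"y":0,"z":0,"ax":0,"ay":0,"az":-0.05},{"claw":0,"x":0,"y":0,"z":0,"ax":0,"ay":0,"az":-0.04},{"claw":0,"x":0,"y":0,"z":0,"ax":0,"ay":0,"az":0}]'
python3 - <<'E'
from h import *
o=robot.get_obs();print(o['ft_torque'])
E
```

```text
clock: 40.95
ee_pos: [0.5826, 0.0182, 0.1078]
orientation: [-179.9, 0.0, -7.7]
force: [2.1, 2.8, 6.4]
grip_width: 0.0105
[ 0.60786309 -0.1675117   1.20814584]
```

Torque has risen to 1.2 N·m, so the screw is at its stop. Releasing and checking.

```bash
python3 -m jog '[{"claw":0,"x":0,"y":0,"z":0,"ax":0,"ay":0,"az":0.03},{"claw":32,"x":0,"y":0,"z":0,"ax":0,"ay":0,"az":0},{"claw":32,"x":0,"y":0,"z":0,"ax":0,"ay":0,"az":0},{"claw":32,"x":0,"y":0,"z":0,"ax":0,"ay":0,"az":0},{"claw":32,"x":0,"y":0,"z":2,"ax":0,"ay":0,"az":0},{"claw":32,"x":0,"y":0,"z":4,"ax":0,"ay":0,"az":0},{"claw":32,"x":0,"y":0,"z":4,"ax":0,"ay":0,"az":0},{"claw":32,"x":-2,"y":0,"z":4,"ax":0,"ay":0,"az":0.13},{"claw":32,"x":-4,"y":0,"z":4,"ax":0,"ay":0,"az":0.13},{"claw":40,"x":-3,"y":2,"z":0,"ax":0,"ay":0,"az":0.13},{"claw":40,"x":0,"y":2,"z":0,"ax":0,"ay":0,"az":0.13},{"claw":40,"x":0,"y":2,"z":0,"ax":0,"ay":0,"az":0.13},{"claw":40,"x":0,"y":0,"z":0,"ax":0,"ay":0,"az":0.13},{"claw":40,"x":0,"y":0,"z":0,"ax":0,"ay":0,"az":0.13},{"claw":40,"x":0,"y":0,"z":0,"ax":0,"ay":0,"az":0.13},{"claw":40,"x":0,"y":0,"z":0,"ax":0,"ay":0,"az":0.13},{"claw":40,"x":0,"y":0,"z":0,"ax":0,"ay":0,"az":0.13},{"claw":40,"x":0,"y":0,"z":0,"ax":0,"ay":0,"az":0.13},{"claw":40,"x":0,"y":0,"z":0,"ax":0,"ay":0,"az":0},{"claw":40,"x":0,"y":0,"z":0,"ax":0,"ay":0,"az":0}]'
python3 - <<'E'
from h import *
c=dump('top');save(c,'t23.png',5,(180,150,330,230));wings(c)
c=dump('side');save(c,'s23.png',5,(190,150,320,265));wings(c)
c=dump('wrist');save(c,'w23.png');wings(c)
E
```

```text
clock: 42.95
ee_pos: [0.4969, 0.0763, 0.2828]
orientation: [-180.0, 0.0, 75.5]
force: [0.5, -0.5, 0.8]
grip_width: 0.0341
1 wing boxframe c 1.0 83.9  37.5x12.2 long 85.96 n 61 Z [0.0912 0.0972 0.102 ]
   arm slope deg -5.72 z at tip 0.0644 110
-1 none
1 wing boxframe c 0.9 88.3  42.9x12.5 long 85.48 n 47 Z [0.0904 0.0948 0.0981]
   arm slope deg -7.03 z at tip 0.062 64
-1 wing boxframe c 1.8 -81.1  39.7x16.9 long 13.86 n 46 Z [0.0905 0.0942 0.0992]
   arm slope deg -9.13 z at tip 0.0589 26
1 wing boxframe c -0.4 84.7  42.0x12.7 long 86.33 n 597 Z [0.0926 0.097  0.0986]
   arm slope deg 0.3 z at tip 0.0698 573
-1 wing boxframe c -0.4 -84.7  42.1x11.9 long 178.97 n 393 Z [0.0911 0.0968 0.0986]
   arm slope deg -5.08 z at tip 0.0651 558
```

View pics/s23.png

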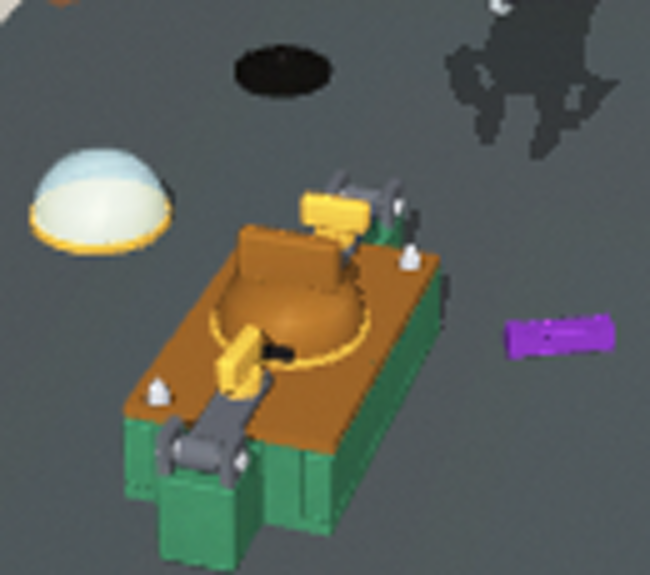

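View pics/w23.png

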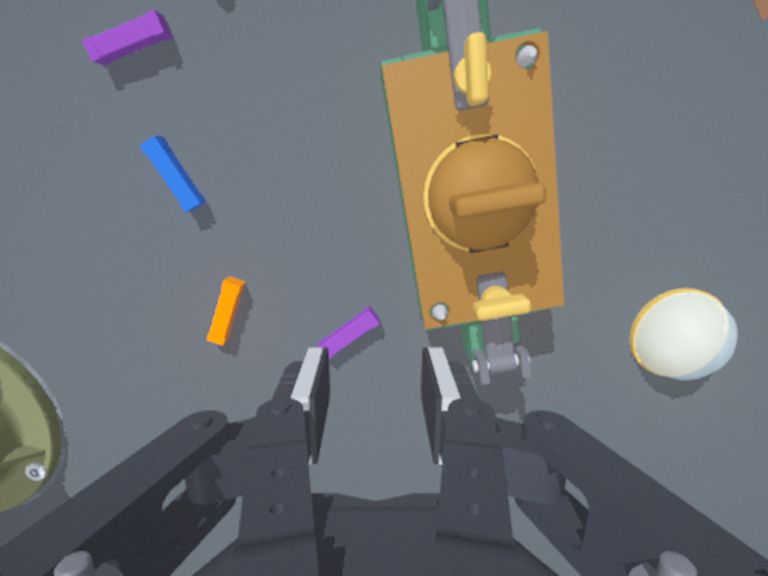

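```bash
python3 -m jog '[{"claw":40,"x":2.4,"y":2.8,"z":0,"ax":0,"ay":0,"az":0.06},{"claw":40,"x":2.4,"y":2.8,"z":0,"ax":0,"ay":0,"az":0.06},{"claw":40,"x":2.4,"y":2.8,"z":0,"ax":0,"ay":0,"az":0},{"claw":40,"x":2.4,"y":2.6,"z":0,"ax":0,"ay":0,"az":0},{"claw":40,"x":0,"y":0,"z":-4,"ax":0,"ay":0,"az":0},{"claw":40,"x":0,"y":0,"z":-4,"ax":0,"ay":0,"az":0},{"claw":40,"x":0,"y":0,"z":-4,"ax":0,"ay":0,"az":0},{"claw":40,"x":0,"y":0,"z":0,"ax":0,"ay":0,"az":0},{"claw":40,"x":0,"y":0,"z":0,"ax":0,"ay":0,"az":0}]'
python3 - <<'E'
from h import *
c=dump('wrist');save(c,'w24.png');print(robot.get_obs()['joints'].round(1))
E
```

```text
clock: 44.0
ee_pos: [0.5932, 0.1867, 0.1633]
orientation: [-180.0, 0.0, 82.6]
force: [0.9, 1.0, 0.4]
grip_width: 0.0341
[-30.3  34.3  17.6  93.8 -12.2  53.7 -15.8]
```

View pics/w24.png

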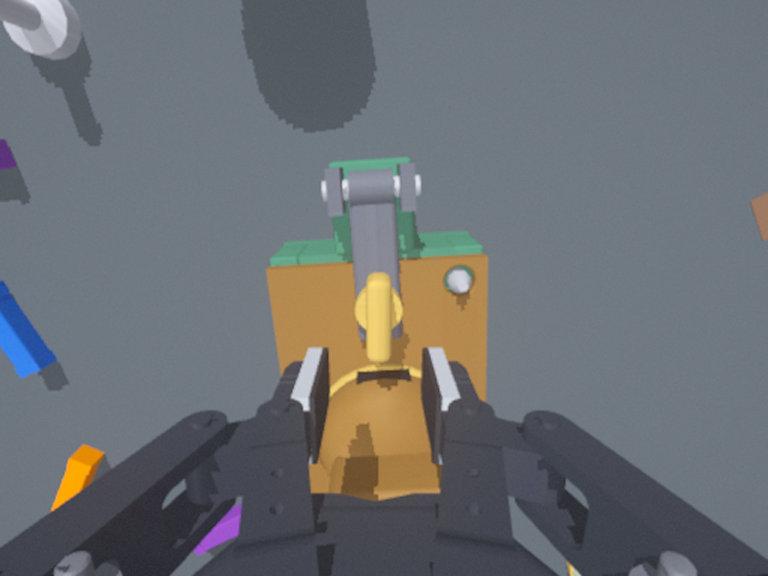

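Well aligned. Lowering to the same grip height, then closing.

```bash
python3 -m jog '[{"claw":40,"x":0.05,"y":0,"z":-2,"ax":0,"ay":0,"az":0},{"claw":40,"x":0,"y":0,"z":-2,"ax":0,"ay":0,"az":0},{"claw":40,"x":0,"y":0,"z":-1.5,"ax":0,"ay":0,"az":0},{"claw":40,"x":0,"y":0,"z":0,"ax":0,"ay":0,"az":0},{"claw":0,"x":0,"y":0,"z":0,"ax":0,"ay":0,"az":0},{"claw":0,"x":0,"y":0,"z":0,"ax":0,"ay":0,"az":0},{"claw":0,"x":0,"y":0,"z":0,"ax":0,"ay":0,"az":0},{"claw":0,"x":0,"y":0,"z":0,"ax":0,"ay":0,"az":0},{"claw":0,"x":0,"y":0,"z":0,"ax":0,"ay":0,"az":0},{"claw":0,"x":0,"y":0,"z":0,"ax":0,"ay":0,"az":0}]'
```

```text
clock: 45.05
ee_pos: [0.5949, 0.1869, 0.1103]
orientation: [179.8, -0.1, 82.7]
force: [-0.8, 0.5, 7.1]
grip_width: 0.0104
```

```bash
python3 -m jog '[{"claw":0,"x":0,"y":0,"z":0,"ax":0,"ay":0,"az":-0.1},{"claw":0,"x":0,"y":0,"z":0,"ax":0,"ay":0,"az":-0.1},{"claw":0,"x":0,"y":0,"z":0,"ax":0,"ay":0,"az":-0.1},{"claw":0,"x":0,"y":0,"z":0,"ax":0,"ay":0,"az":-0.1},{"claw":0,"x":0,"y":0,"z":0,"ax":0,"ay":0,"az":-0.1},{"claw":0,"x":0,"y":0,"z":0,"ax":0,"ay":0,"az":-0.1},{"claw":0,"x":0,"y":0,"z":0,"ax":0,"ay":0,"az":-0.1},{"claw":0,"x":0,"y":0,"z":0,"ax":0,"ay":0,"az":-0.1},{"claw":0,"x":0,"y":0,"z":0,"ax":0,"ay":0,"az":-0.1},{"claw":0,"x":0,"y":0,"z":0,"ax":0,"ay":0,"az":-0.1},{"claw":0,"x":0,"y":0,"z":0,"ax":0,"ay":0,"az":-0.1},{"claw":0,"x":0,"y":0,"z":0,"ax":0,"ay":0,"az":-0.1},{"claw":0,"x":0,"y":0,"z":0,"ax":0,"ay":0,"az":-0.1},{"claw":0,"x":0,"y":0,"z":0,"ax":0,"ay":0,"az":-0.1},{"claw":0,"x":0,"y":0,"z":0,"ax":0,"ay":0,"az":0}]'
python3 -m jog '[{"claw":0,"x":0,"y":0,"z":0,"ax":0,"ay":0,"az":-0.06},{"claw":0,"x":0,"y":0,"z":0,"ax":0,"ay":0,"az":-0.06},{"claw":0,"x":0,"y":0,"z":0,"ax":0,"ay":0,"az":-0.05},{"claw":0,"x":0,"y":0,"z":0,"ax":0,"ay":0,"az":0}]'
python3 - <<'E'
from h import *
o=robot.get_obs();print(o['ft_torque'],o['joints'].round(1))
E
```

```text
clock: 46.55
ee_pos: [0.5943, 0.1876, 0.1103]
orientation: [-179.9, -0.1, 2.3]
force: [-3.3, 0.6, 10.5]
grip_width: 0.0101
clock: 46.95
ee_pos: [0.5941, 0.1878, 0.1102]
orientation: [-179.9, -0.1, -7.2]
force: [-3.5, 0.6, 9.6]
grip_width: 0.0102
[0.08496005 0.73651614 0.93466694] [-43.5  43.3  41.8  97.2 -35.   53.2 -84.9]
```

At the stop here too (0.93 N·m). Releasing, withdrawing to the side, and checking everything.

```bash
python3 -m jog '[{"claw":0,"x":0,"y":0,"z":0,"ax":0,"ay":0,"az":0.03},{"claw":32,"x":0,"y":0,"z":0,"ax":0,"ay":0,"az":0},{"claw":32,"x":0,"y":0,"z":0,"ax":0,"ay":0,"az":0},{"claw":32,"x":0,"y":0,"z":0,"ax":0,"ay":0,"az":0},{"claw":32,"x":0,"y":0,"z":2,"ax":0,"ay":0,"az":0},{"claw":32,"x":0,"y":0,"z":4,"ax":0,"ay":0,"az":0},{"claw":32,"x":0,"y":0,"z":4,"ax":0,"ay":0,"az":0},{"claw":32,"x":-2,"y":0,"z":4,"ax":0,"ay":0,"az":0.13},{"claw":32,"x":-4,"y":0,"z":4,"ax":0,"ay":0,"az":0.13},{"claw":40,"x":-4,"y":-2,"z":0,"ax":0,"ay":0,"az":0.13},{"claw":40,"x":-2,"y":-3,"z":0,"ax":0,"ay":0,"az":0.13},{"claw":40,"x":0,"y":-3,"z":0,"ax":0,"ay":0,"az":0.13},{"claw":40,"x":0,"y":-2,"z":0,"ax":0,"ay":0,"az":0.13},{"claw":40,"x":0,"y":0,"z":0,"ax":0,"ay":0,"az":0.13},{"claw":40,"x":0,"y":0,"z":0,"ax":0,"ay":0,"az":0.13},{"claw":40,"x":0,"y":0,"z":0,"ax":0,"ay":0,"az":0.13},{"claw":40,"x":0,"y":0,"z":0,"ax":0,"ay":0,"az":0.13},{"claw":40,"x":0,"y":0,"z":0,"ax":0,"ay":0,"az":0.13},{"claw":40,"x":0,"y":0,"z":0,"ax":0,"ay":0,"az":0.13},{"claw":40,"x":0,"y":0,"z":0,"ax":0,"ay":0,"az":0}]'
python3 - <<'E'
from h import *
c=dump('wrist');save(c,'w25.png');wings(c);P=cloud(c);hood(P,(.589,.102),.05)
a=np.radians(-3.8);ex=np.array([np.cos(a),np.sin(a)]);ey=np.array([-np.sin(a),np.cos(a)])
d=P[...,:2]-[.5884,.1022];X=d@ex;Y=d@ey
for sg in(1,-1):
  for lo,hi in((.064,.068),(.102,.112),(.112,.125)):
    k=(abs(X)<.009)&(sg*Y>lo)&(sg*Y<hi)&(P[...,2]>.06);print(sg,lo,np.median(P[...,2][k]).round(4) if k.any() else None,k.sum())
c=dump('top');save(c,'t25.png');blobs(c['frame'],cloud(c))
c=dump('side');save(c,'s25.png');wings(c)
E
```

```text
clock: 48.95
ee_pos: [0.4783, 0.0864, 0.2834]
orientation: [-180.0, -0.0, 83.9]
force: [-0.1, -0.3, 0.6]
grip_width: 0.0341
1 wing boxframe c -1.1 84.6  40.8x12.2 long 179.95 n 552 Z [0.093  0.0969 0.0985]
   arm slope deg -5.74 z at tip 0.0645 1012
-1 wing boxframe c -1.3 -84.6  40.6x11.7 long 0.11 n 373 Z [0.091  0.0967 0.0983]
   arm slope deg -5.64 z at tip 0.0645 528
bar c 587.4 102.2  59.0x14.2 long 176.34 n 837 0.118
flange c 588.2 101.8  210.7x120.5 long 86.21 n 10926 0.0587
1 0.064 0.0691 66
1 0.102 0.0698 177
1 0.112 0.0697 232
-1 0.064 0.0684 67
-1 0.102 0.0696 95
-1 0.112 0.0697 125
px [309. 136.] c 765.3 -87.5 wh 95 81 long 71.5 zmed 0.02 bgr [230. 245. 247.]
px [392. 151.] c 709.2 -333.8 wh 69 74 long 102.8 zmed 0.012 bgr [38. 38. 40.]
px [136. 203.] c 555.6 437.8 wh 27 66 long 156.2 zmed 0.0187 bgr [ 88. 160. 197.]
px [285. 239.] c 447.7 -5.4 wh 62 16 long 22.7 zmed 0.0168 bgr [242. 104. 199.]
px [161. 246.] c 424.8 357.4 wh 36 32 long 89.1 zmed 0.0145 bgr [239. 234. 233.]
px [183. 274.] c 342.8 289.8 wh 64 18 long 6.1 zmed 0.0164 bgr [239. 102. 197.]
px [216. 277.] c 335.1 194.8 wh 15 34 long 103.8 zmed 0.0173 bgr [254. 162.  84.]
px [ 81. 342.] c 148.4 577.7 wh 66 26 long 20.4 zmed 0.017 bgr [ 74. 141. 178.]
px [503. 367.] c 81.5 -613.0 wh 31 75 long 158.2 zmed 0.0148 bgr [166.  98.  51.]
px [ 85. 373.] c 71.2 562.3 wh 63 21 long 50.3 zmed 0.0172 bgr [ 70. 136. 173.]
1 wing boxframe c 1.9 88.5  42.2x15.1 long 175.65 n 60 Z [0.0903 0.0945 0.0976]
   arm slope deg -5.14 z at tip 0.0641 68
-1 wing boxframe c 0.8 -80.8  39.0x13.2 long 175.51 n 44 Z [0.0908 0.0943 0.0974]
   arm slope deg -5.77 z at tip 0.0639 28
```

View pics/w25.png

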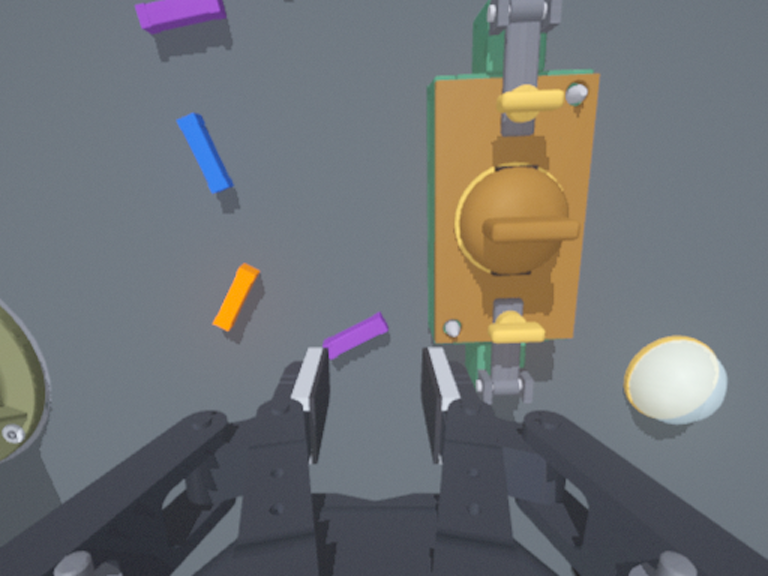

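View pics/s25.png

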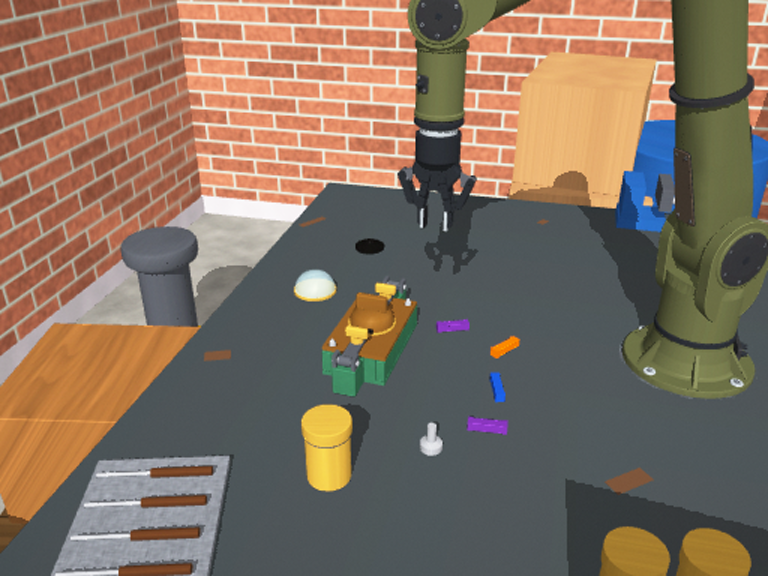

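View pics/t25.png

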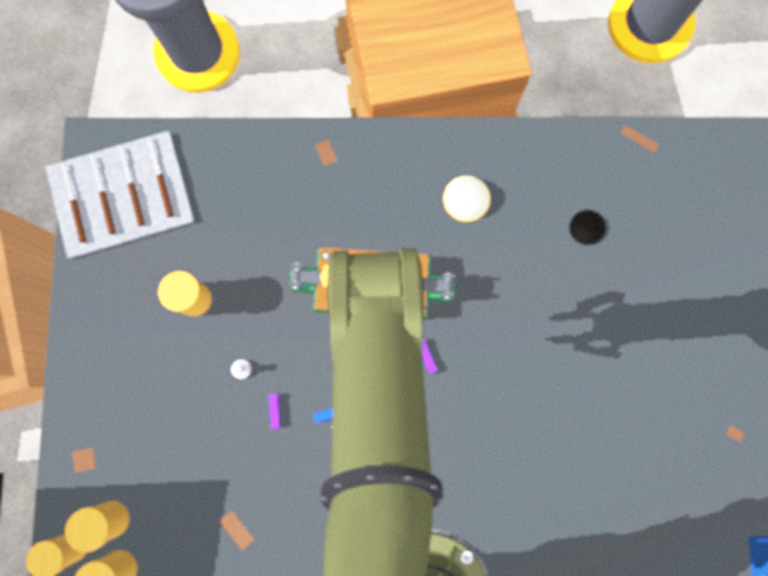

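All good: arms are level (z ≈ 69–70 mm along both), both wings sit across their arms (180.0° and 0.1°), the hood is flush, and nothing else has moved. Handing in.

Run:
```python
from h import *
print(robot.sign_off())
```

```text
the job is handed in; nothing more can be done
None
```

The job is done and handed in at about 49 s of the 210 s allowed; the robot gave no verdict.

I put both steel magnets in the well; only two were on the bench. The bronze hood went on over both pegs. I then folded both clamps flat, and only after that turned both wing screws clockwise to their stops.

**Last checks (camera and force readings):**
- **Magnets:** both were seen in the well before the hood went on.
- **Hood:** the flange top reads 58.7 mm, against 58 mm nominal. The cameras read about 0.7 mm high elsewhere too, so it sits flush, and both pegs show through the holes.
- **Clamps:** both arms read level at 68–70 mm along their length.
- **Wing screws:** both wings lie across their arms, within about 0.1°. I felt the stop at about 0.9 N·m (left) and 1.2 N·m (right).
- **Other things:** the bystanders and coloured look-alikes are where they stood, within the cameras' accuracy.

**Corrected along the way:**
- While I was folding the left clamp, the closed fingers jammed against the end of its arm, with about 50 N (38 and 33 N components) on the tool. I backed off and pressed on top of the wing instead.
- My first grip on the right wing caught the hub, so I took it again higher up.

**Disagreement:** an automatic fit of the arm slope gave about −5°, probably because it included the raised hinge barrel. The direct height readings along both arms show them flat, so I went by those.

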